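Sweep broken crackers off the belt

ROBOT

A 7-joint arm with a two-finger parallel gripper is mounted at the origin on the work surface. World frame = base frame: x ahead of the robot, y to its left, z up, the work surface at z = 0. Lengths are in m, angles in degrees, forces in N, time in s.
With the tool pointing down it reaches from about 0.425 to 0.875 m from the base axis. Payload 4.7 kg.
Tool frame: the origin (TCP) lies at the very end of the fingers, on their centre line; the grasp point (between the pads) lies env.tcp_to_grasp behind it (env.tcp_to_grasp is the distance from the TCP to the grasp point, in m); z points along the fingers, x is the direction in which the jaws open and shut, and the axes are right-handed (so a half turn about z gives the same grasp; the last joint's range is limited). The gripper opens to 87 mm and grips with 3 to 60 N. Pads are 19 mm wide; open, the fingers measure 117 mm over their backs; the gripper's body (75 mm by 190 mm) begins 51 mm behind the grasp point.
Start: joints at [74.891, 18.392, -4.016, 83.108, 1.295, 78.541, -3.26], TCP at [0.178, -0.625, 0.223] pointing down, gripper open.
Joint ranges: [-163.93, 163.93], [-17.29, 119.83], [-79.2, 71.16], [3.27, 140.29], [-89.18, 269.18], [5.43, 117.66], [-154.24, 154.24]. Speed limits (degrees/s): [147.25, 147.25, 180, 180, 180, 180, 180].

INTERFACE

Orientations are given as [roll, pitch, yaw] about the fixed x, y, z axes, in that order (R = Rz(yaw) Ry(pitch) Rx(roll)).
In Python, from cell import env gives the robot as it stands. The module is installed in compiled form; this text tells all that it offers.
- The arm moves only by the tool send_rows, never from a script. Its argument "steps" is a list of rows, each a list of 3 entries, a list of its own where there are three numbers: the shift along the tool's x, y, z in m, then the turn, a rotation vector about the tool's x, y, z in rad, then the finger opening in m, from 0 to 0.087. A call has exactly 5 rows; each row is the pose to reach, as a shift and turn from the pose commanded when the call began, along the tool's axes at that moment; what a row does not reach only later rows make up. A row lasts 1/12 s, in which the tool goes at most 41.7 mm and 7.16 degrees, less where a joint would pass 70% of its speed; a pose out of reach is approached as far as the arm can. A call with a gripper value outside its range is refused whole. The fingers move at their own pace and stop on an object; "grip_force" is the grip in N (left out, the last holds). Time passes only in rows, so rows that repeat a pose let the fingers close, or fill a call up. It gives the time, the measured TCP pose, the force and the opening at its end, in the units of the state.
- env.get_obs(): the state, without advancing time (a new reading comes with each control period).
- env.read_camera(name): name is "scene" or "top" or "wrist"; returns a dict with "pixels" (420x560x3 uint8, red, green, blue), "fx", "fy", "cx", "cy" (pixels), "position" and "rotation" of the camera in the world. Camera axes: x right, y up, looking along -z (the intrinsics and any distortion apply to the point x, -y, -z); pixel columns grow to the right and rows downward; lengths in m; the calibration is good to about 2 mm. A picture is of the moment at which its call begins. There is no depth.
- env.sign_off(): hands the job in, once; it reports no verdict.
The state is a dict: "time_s": time; "qpos": joint angles; "joint_velocities": joint speeds; "effort": joint torques, N m; "tool_pos": TCP position; "tool_rot": TCP orientation; "force": force on the tool from outside, world axes, zero at the start; "wrist_torque": the same for the moment, N m; "grip_width": finger opening in m.
Only numpy, scipy, OpenCV 4.12 (cv2) and the standard library are available. Lean on these libraries where they do the work, as an engineer would, in place of code of your own. Each camera call takes 0.05 s, during which the arm holds its last target.

TASK

The belt has been stopped for inspection: with your fingertips, sweep the three broken crackers along the belt and off its open end into the scrap pan below. Do not pick any of them up, and leave the three whole round crackers lying where they are on the belt and the other things on the table alone.

Things in the scene. Friction and masses are not known exactly. Their poses are not given: they have to be found in the camera images.
- conveyor: Stopped stainless belt conveyor with a green belt, fixed on the table, running roughly along the table's y. Its z is up; its y runs along the belt, away from the open discharge end. Origin: on the table, under the middle of the belt's width, 150 mm from the discharge tip (far end: 450 mm the other way). At the far end a motor and an operator's box flank it, up to 170 mm above the table.
- belt_end (a point): Mid-width point at the very tip of the belt's discharge end, level with the belt's flat top, 130 mm above the table. Axes as the conveyor's. The belt is 260 mm wide between steel side guides that stand 8 mm above it; this end is open, and the belt curves down round a 26 mm radius roller over the last 26 mm.
- pan: Stainless scrap pan, open on top, 320 mm (its x, across the belt) by 176 mm (its y, along the belt) by 65 mm high, walls 4 mm, floor 4 mm, standing on the table below the discharge end: about 40 mm of it lie under the belt's end, the rest beyond it. Origin: centre of its underside. It does not move.
- broken_a: Broken cracker: half of a 60 mm disc (cut edge 60 mm long, 30 mm deep), of the same toasted sesame rice cracker, 9 mm thick, lying flat on the belt, about 15 g (some starts up to half as much again). Origin: under its centre of area, 12.7 mm from the cut edge. Its own y axis points from the cut edge to the middle of the round edge.
- broken_b: Broken cracker: a 120 degree wedge of a 60 mm disc (two straight sides of 30 mm meeting in a point, and a round edge 52 mm across), of the same toasted sesame rice cracker, 9 mm thick, lying flat on the belt, about 10 g (some starts up to half as much again). Origin: under its centre of area, 16.5 mm from the point. Its own y axis points from the point to the middle of the round edge.
- broken_c: Broken cracker: half of a 60 mm disc (cut edge 60 mm long, 30 mm deep), of the same toasted sesame rice cracker, 9 mm thick, lying flat on the belt, about 15 g (some starts up to half as much again). Origin: under its centre of area, 12.7 mm from the cut edge. Its own y axis points from the cut edge to the middle of the round edge.
- whole_a: Whole round cracker, 60 mm across, of the same toasted sesame rice cracker, 9 mm thick, about 30 g, lying flat on the belt. Origin: centre of its underside. To be left where it lies.
- whole_b: Whole round cracker, 60 mm across, of the same toasted sesame rice cracker, 9 mm thick, about 30 g, lying flat on the belt. Origin: centre of its underside. To be left where it lies.
- whole_c: Whole round cracker, 60 mm across, of the same toasted sesame rice cracker, 9 mm thick, about 30 g, lying flat on the belt. Origin: centre of its underside. To be left where it lies.
- mug: Blue plastic mug, 76 mm across and 85 mm high, standing on the table. Origin: centre of its underside. Not part of the job.
- jar: Glass jar with steel cap, 60 mm across, about 85 mm high, standing on the table beside the scrap pan, on the robot's side. Origin: centre of its underside. Not part of the job.
- brush: Small hand brush lying on the table beyond the scrap pan. Origin: on its underside. Not part of the job.
- wrench: Wrench lying on the table on the robot's side of the conveyor. Origin: on its underside. Not part of the job.
Things that resemble listed ones, but are neither listed nor needed, are in the scene too. Leave any red look-alike of the broken_a alone.

How it is judged (in metres and radians):
At the end, for the whole second after the job is handed in: All three broken crackers lie at rest inside the scrap pan, below its rim; each whole cracker is within 20 mm of where it lay (x of broken_a in the frame of pan between -0.156 and 0.156 m and y of broken_a in the frame of pan between -0.084 and 0.084 m and z of each of broken_a, broken_b, broken_c in the frame of pan below 0.06 m and linear speed of each of broken_a, broken_b, broken_c below 0.02 m/s and x of broken_b in the frame of pan between -0.156 and 0.156 m and y of broken_b in the frame of pan between -0.084 and 0.084 m and x of broken_c in the frame of pan between -0.156 and 0.156 m and y of broken_c in the frame of pan between -0.084 and 0.084 m and distance of each of whole_a, whole_b, whole_c from where it was at the start of the episode below 0.02 m); the robot touches nothing.
It fails at once if a broken piece is picked up: more than 25 mm above the belt (height (world z) of any of broken_a, broken_b, broken_c above 0.155 m).
It fails at once if a whole cracker is shifted by more than 20 mm or picked up (distance of any of whole_a, whole_b, whole_c from where it was at the start of the episode above 0.02 m).
It fails at once if another thing on the table is knocked or moved by more than 30 mm (distance of any of mug, jar, brush, wrench from where it was at the start of the episode above 0.03 m).
It also fails if it takes over 64 s, if anything falls off the work surface, if the arm or the gripper's body presses on something with over 40 N, if the wrist force passes 120 N, or if a joint passes its speed limit or range.

## Working session

There is one attempt and no reset: what is moved stays moved. The work goes in short steps, Python scripts to look and compute and a tool call to move; the robot and the scene stay as the last step left them, time stands still between calls to the robot, and variables do not carry over. Pictures are saved under pics/ and viewed, and the job is handed in when it is done.

Besides the shell and the picture viewer there is one more tool, called after "Emit:" in YAML: its name, and indented under it one key for each argument. send_rows: Moves the arm, as the interface text tells. Its arguments: {"type":"object","properties":{"steps":{"type":"array"},"grip_force":{"type":"number"}},"required":["steps"]}

```bash
mkdir -p pics; cat > h.py <<'E'
import numpy as np,cv2
from cell import env
def snap(n,f):
    c=env.read_camera(n); cv2.imwrite(f,c["pixels"][:,:,::-1]); return c
def ray(c,u,v):
    d=np.array([(u-c["cx"])/c["fx"],-(v-c["cy"])/c["fy"],-1.]); R=np.array(c["rotation"])
    if R.shape!=(3,3):
        print("rot",R)
    return np.array(c["position"]),R@d
def onz(c,u,v,z):
    p,d=ray(c,u,v); return p+d*(z-p[2])/d[2]
E
python3 - <<'E'
from h import *
for n in("scene","top","wrist"):
    c=snap(n,f"pics/{n}0.png"); print({k:v for k,v in c.items() if k!="pixels"})
print(env.get_obs(),env.tcp_to_grasp)
E
```

```text
{'fx': 502.3945678541911, 'fy': 502.3945678541911, 'cx': 277.651210365702, 'cy': 209.57953029707608, 'position': array([ 1.0338885 , -0.47629893,  1.24627787]), 'rotation': array([31.16701134,  0.55894516, 46.76336804])}
{'fx': 505.50102404198645, 'fy': 505.50102404198645, 'cx': 286.70510477618933, 'cy': 209.54284695767637, 'position': array([ 0.25419234, -0.00285817,  1.26159906]), 'rotation': array([ 13.39240093,  -0.23856388, -87.39049293])}
{'fx': 299.7154061799052, 'fy': 299.7154061799052, 'cx': 280.857620128815, 'cy': 211.27445851271816, 'position': array([ 0.25783901, -0.60195482,  0.38352504]), 'rotation': array([-17.43809001,   0.12522638, -74.1353428 ])}
{'time_s': 0.15, 'qpos': array([74.89188159, 18.42940086, -4.01596484, 83.15798982,  1.29513372,
       78.54137992, -3.26076744]), 'joint_velocities': array([-0.01593002, -0.13663824, -0.06825559, -0.26760252, -0.11687434,
       -0.07759834, -0.03849429]), 'effort': array([-3.29640825e-04, -4.91797972e+01, -4.04841900e-01, -3.12878215e+01,
       -6.40797615e-02,  4.04750020e-02,  9.55376800e-05]), 'tool_pos': array([ 0.17809235, -0.62469532,  0.22171923]), 'tool_rot': array([ 1.79994957e+02,  8.35449133e-02, -7.40828403e+01]), 'force': array([-0.24172976,  0.8004593 , -0.39782108]), 'wrist_torque': array([ 1.41724892e-02, -2.43565643e-02, -7.90426432e-05]), 'grip_width': 0.08701343399265093} 0.0187
```

View pics/scene0.png

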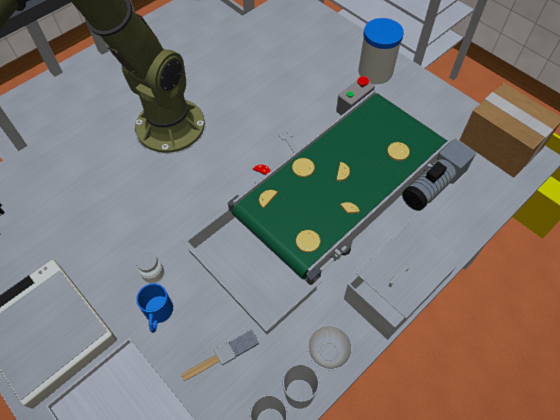

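View pics/top0.png

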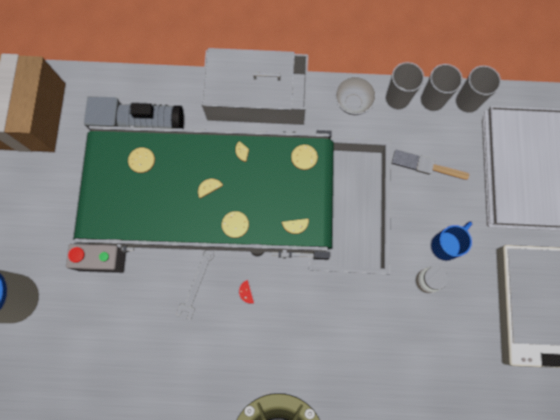

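View pics/wrist0.png

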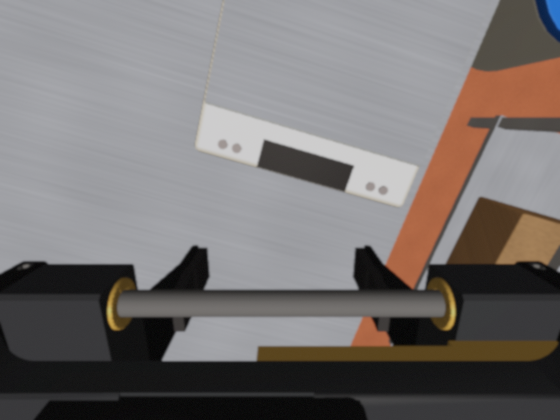

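```bash
cat >> h.py <<'E'
from scipy.spatial.transform import Rotation as Ro
def ray(c,u,v):
    d=np.array([(u-c["cx"])/c["fx"],-(v-c["cy"])/c["fy"],-1.])
    return np.array(c["position"]),Ro.from_euler("xyz",c["rotation"],degrees=True).as_matrix()@d
def crackers(c,z=0.139,amin=60):
    hsv=cv2.cvtColor(c["pixels"],cv2.COLOR_RGB2HSV)
    m=cv2.inRange(hsv,(14,80,100),(34,255,255))
    cs,_=cv2.findContours(m,cv2.RETR_EXTERNAL,cv2.CHAIN_APPROX_NONE); out=[]
    for k in cs:
        M=cv2.moments(k)
        if M["m00"]<amin: continue
        u,v=M["m10"]/M["m00"],M["m01"]/M["m00"]
        P=np.array([onz(c,*q[0],z)[:2] for q in k],np.float32)
        (rc,rs,ra)=cv2.minAreaRect(P)
        A=cv2.moments(P); cen=(A["m10"]/A["m00"],A["m01"]/A["m00"])
        out.append((round(u),round(v),np.round(cen,4),round(A["m00"]*1e6),np.round(rs,3),round(ra),P))
    return out
E
python3 - <<'E'
from h import *
for n in("top","scene"):
    c=env.read_camera(n); print(n)
    for o in crackers(c): print(o[:-1], "ext x",o[-1][:,0].min(),o[-1][:,0].max(),"y",o[-1][:,1].min(),o[-1][:,1].max())
    hsv=cv2.cvtColor(c["pixels"],cv2.COLOR_RGB2HSV)
    m=cv2.inRange(hsv,(55,100,20),(90,255,255))
    m=cv2.morphologyEx(m,cv2.MORPH_CLOSE,np.ones((25,25)))
    k=max(cv2.findContours(m,0,2)[0],key=cv2.contourArea)
    q=cv2.approxPolyDP(k,8,True)[:,0]
    for p in q: print(p,onz(c,*p,.13).round(4))
c=env.read_camera("top")
cv2.imwrite("pics/crop1.png",cv2.resize(c["pixels"][110:310,70:400,::-1],None,fx=2.4,fy=2.4,interpolation=2))
print("pan", [onz(c,*p,.065).round(3) for p in((334,146),(390,146),(388,274),(310,270))])
E
```

```text
top
(295, 228, array([ 0.4799, -0.0166]), 332, array([0.03, 0.06]), 10) ext x 0.4675792 0.5014845 y -0.044885263 0.0139850965
(236, 225, array([0.4808, 0.1188]), 2420, array([0.059, 0.058]), 48) ext x 0.45237404 0.5106043 y 0.09045367 0.14975889
(208, 187, array([0.5672, 0.1876]), 1430, array([0.032, 0.06 ]), 34) ext x 0.5416075 0.5862927 y 0.15649033 0.21116802
(451, 172, array([ 0.6292, -0.3726]), 928, array([0.079, 0.015]), 76) ext x 0.6155115 0.6443144 y -0.41028735 -0.33375126
(141, 160, array([0.6253, 0.35  ]), 2917, array([0.062, 0.061]), 48) ext x 0.5947285 0.65658575 y 0.3190304 0.38097632
(304, 157, array([ 0.6506, -0.0297]), 2818, array([0.059, 0.062]), 49) ext x 0.61997527 0.681876 y -0.060535327 0.000677945
(241, 151, array([0.6569, 0.1172]), 995, array([0.046, 0.03 ]), 47) ext x 0.6330805 0.67976576 y 0.10165065 0.1329565
(24, 95, array([0.7781, 0.6501]), 11430, array([0.061, 0.2  ]), 90) ext x 0.6785897 0.87848604 y 0.6196531 0.6802193
[ 88 134] [0.6863 0.4859 0.13  ]
[ 75 237] [0.4373 0.4814 0.13  ]
[ 99 238] [0.4375 0.4268 0.13  ]
[102 260] [0.388  0.4135 0.13  ]
[10
[... 1573 characters left out ...]
rray([-0.0478, -0.0267]), 951, array([0.068, 0.021]), 14) ext x -0.076144695 -0.008197514 y -0.039440587 -0.013148174
(528, 105, array([0.7812, 0.7502]), 10076, array([0.199, 0.055]), 0) ext x 0.6825436 0.8819126 y 0.7227073 0.7782028
(159, 59, array([-0.1241,  0.0847]), 1677, array([0.031, 0.089]), 22) ext x -0.14583002 -0.091136225 y 0.044464715 0.1304791
[446 140] [0.6949 0.4798 0.13  ]
[378  94] [0.4466 0.4754 0.13  ]
[348  91] [0.3759 0.4194 0.13  ]
[347 116] [0.4414 0.3439 0.13  ]
[232 212] [ 0.4583 -0.1125  0.13  ]
[304 278] [ 0.7178 -0.1073  0.13  ]
pan [array([ 0.708, -0.106,  0.065]), array([ 0.715, -0.246,  0.065]), array([ 0.394, -0.241,  0.065]), array([ 0.395, -0.057,  0.065])]
```

View pics/crop1.png

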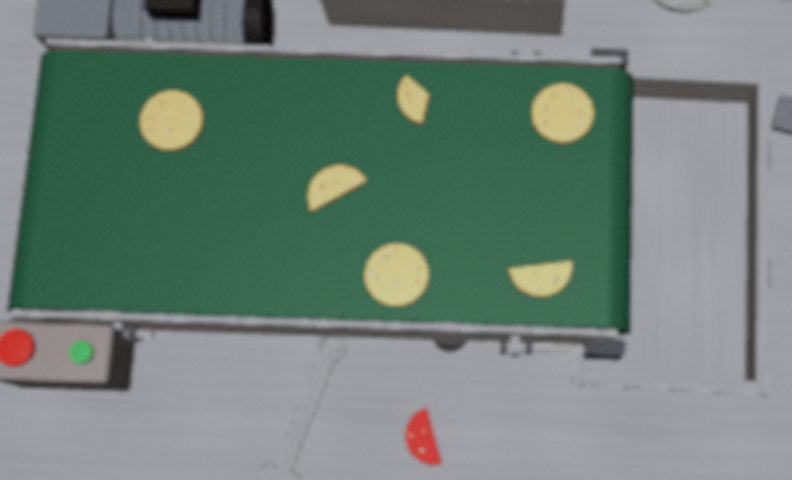

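```bash
python3 - <<'E'
from h import *
c=env.read_camera("top")
cv2.imwrite("pics/crop2.png",cv2.resize(c["pixels"][120:180,200:350,::-1],None,fx=5,fy=5,interpolation=cv2.INTER_CUBIC))
s=env.read_camera("scene")
cv2.imwrite("pics/crop3.png",cv2.resize(s["pixels"][140:300,220:400,::-1],None,fx=4,fy=3.7,interpolation=cv2.INTER_CUBIC))
E
```

```text
(no output)
```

View pics/crop2.png

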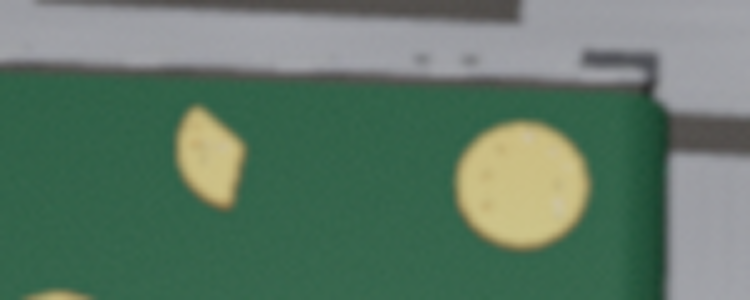

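View pics/crop3.png

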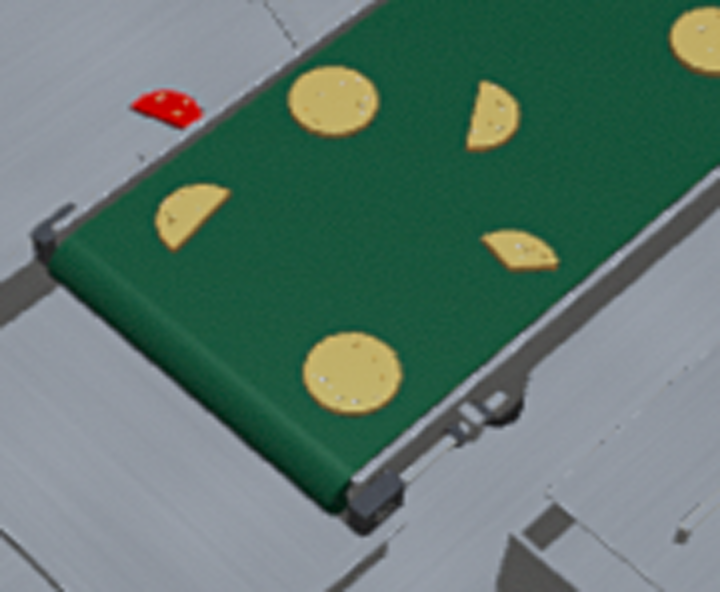

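```bash
cat >> h.py <<'E'
def plan(way,start=None):
    """way: list of (x,y,z,yaw) world; rows relative to current pose, tool pointing down"""
    o=env.get_obs()
    s=start if start else (*o["tool_pos"],o["tool_rot"][2])
    p0=np.array(s[:3]); a=np.radians(s[3])
    R=np.array([[np.cos(a),np.sin(a),0],[np.sin(a),-np.cos(a),0],[0,0,-1]])
    for w in way:
        d=R.T@(np.array(w[:3])-p0); t=-np.radians((w[3]-s[3]+180)%360-180)
        print([list(d.round(4)+0.),[0,0,round(t,3)]])
def lin(a,b,n=5): return [tuple(np.array(a)+(np.array(b)-np.array(a))*(i+1)/n) for i in range(n)]
E
python3 - <<'E'
from h import *
A=(.178,-.625,.223,-74.08);B=(.33,-.50,.24,-45);C=(.45,-.33,.24,-18);D=(.49,-.13,.22,0);E=(.49,.045,.2,0)
for a,b in((A,B),(B,C),(C,D),(D,E)): plan(lin(a,b),a);print()
E
```

```text
[[np.float64(-0.0157), np.float64(-0.0361), np.float64(-0.0034)], [0, 0, np.float64(-0.102)]]
[[np.float64(-0.0314), np.float64(-0.0722), np.float64(-0.0068)], [0, 0, np.float64(-0.203)]]
[[np.float64(-0.0471), np.float64(-0.1083), np.float64(-0.0102)], [0, 0, np.float64(-0.305)]]
[[np.float64(-0.0628), np.float64(-0.1444), np.float64(-0.0136)], [0, 0, np.float64(-0.406)]]
[[np.float64(-0.0785), np.float64(-0.1805), np.float64(-0.017)], [0, 0, np.float64(-0.508)]]

[[np.float64(-0.0071), np.float64(-0.041), np.float64(0.0)], [0, 0, np.float64(-0.094)]]
[[np.float64(-0.0141), np.float64(-0.082), np.float64(0.0)], [0, 0, np.float64(-0.188)]]
[[np.float64(-0.0212), np.float64(-0.123), np.float64(0.0)], [0, 0, np.float64(-0.283)]]
[[np.float64(-0.0283), np.float64(-0.164), np.float64(0.0)], [0, 0, np.float64(-0.377)]]
[[np.float64(-0.0354), np.float64(-0.2051), np.float64(0.0)], [0, 0, np.float64(-0.471)]]

[[np.float64(-0.0048), np.float64(-0.0405), np.float64(0.004)], [0, 0, np.float64(-0.063)]]
[[np.float64(-0.0095), np.float64(-0.081), np.float64(0.008)], [0, 0, np.float64(-0.126)]]
[[np.float64(-0.0143), np.float64(-0.1215), np.float64(0.012)], [0, 0, np.float64(-0.188)]]
[[np.float64(-0.019), np.float64(-0.1621), np.float64(0.016)], [0, 0, np.float64(-0.251)]]
[[np.float64(-0.0238), np.float64(-0.2026), np.float64(0.02)], [0, 0, np.float64(-0.314)]]

[[np.float64(0.0), np.float64(-0.035), np.float64(0.004)], [0, 0, np.float64(-0.0)]]
[[np.float64(0.0), np.float64(-0.07), np.float64(0.008)], [0, 0, np.float64(-0.0)]]
[[np.float64(0.0), np.float64(-0.105), np.float64(0.012)], [0, 0, np.float64(-0.0)]]
[[np.float64(0.0), np.float64(-0.14), np.float64(0.016)], [0, 0, np.float64(-0.0)]]
[[np.float64(0.0), np.float64(-0.175), np.float64(0.02)], [0, 0, np.float64(-0.0)]]
```

Emit:
send_rows:
  steps:
    - [[-0.016,-0.036,-0.0034],[0,0,-0.102],0.03]
    - [[-0.0314,-0.072,-0.0068],[0,0,-0.203],0.03]
    - [[-0.047,-0.108,-0.0102],[0,0,-0.305],0.03]
    - [[-0.063,-0.144,-0.0136],[0,0,-0.406],0.03]
    - [[-0.0785,-0.1805,-0.017],[0,0,-0.508],0.03]
  grip_force: 10

```text
time_s: 0.82
tool_pos: [0.3314, -0.4988, 0.24]
tool_rot: [180.0, -0.0, -44.7]
force: [0.0, -0.1, -0.1]
grip_width: 0.0615
```

Emit:
send_rows:
  steps:
    - [[-0.007,-0.041,0],[0,0,-0.094],0.03]
    - [[-0.014,-0.082,0],[0,0,-0.188],0.03]
    - [[-0.021,-0.123,0],[0,0,-0.283],0.03]
    - [[-0.028,-0.164,0],[0,0,-0.377],0.03]
    - [[-0.0354,-0.205,0],[0,0,-0.471],0.03]

```text
time_s: 1.23
tool_pos: [0.451, -0.3283, 0.2399]
tool_rot: [180.0, -0.0, -17.7]
force: [0.6, 0.0, -1.3]
grip_width: 0.0327
```

Emit:
send_rows:
  steps:
    - [[-0.0048,-0.0405,0.004],[0,0,-0.063],0.03]
    - [[-0.0095,-0.081,0.008],[0,0,-0.126],0.03]
    - [[-0.0143,-0.1215,0.012],[0,0,-0.188],0.03]
    - [[-0.019,-0.162,0.016],[0,0,-0.251],0.03]
    - [[-0.0238,-0.2026,0.02],[0,0,-0.314],0.03]

```text
time_s: 1.65
tool_pos: [0.4902, -0.1281, 0.2197]
tool_rot: [179.9, -0.0, 0.2]
force: [1.7, -0.2, -0.3]
grip_width: 0.0304
```

Emit:
send_rows:
  steps:
    - [[0,-0.035,0.004],[0,0,0],0.03]
    - [[0,-0.07,0.008],[0,0,0],0.03]
    - [[0,-0.105,0.012],[0,0,0],0.03]
    - [[0,-0.14,0.016],[0,0,0],0.03]
    - [[0,-0.175,0.02],[0,0,0],0.03]

```text
time_s: 2.07
tool_pos: [0.4899, 0.0466, 0.1997]
tool_rot: [180.0, -0.1, -0.0]
force: [0.1, -0.3, -0.6]
grip_width: 0.0299
```

```bash
python3 - <<'E'
from h import *
o=env.get_obs();print(o["time_s"],o["tool_pos"],o["tool_rot"],o["grip_width"],o["qpos"].round(1))
c=snap("wrist","pics/w1.png"); 
for q in crackers(c): print(q[:-1])
o=env.get_obs();print(o["tool_pos"],o["tool_rot"])
E
```

```text
2.0667 [0.48988012 0.04656254 0.19969825] [ 1.79951393e+02 -5.70180740e-02 -1.01332169e-02] 0.029910059805493317 [ 35.    1.8 -43.9 105.5   1.4  73.1  -9.3]
(317, 352, array([ 0.5222, -0.0747]), 4680, array([0.021, 0.296]), 90)
(471, 325, array([ 0.6582, -0.0466]), 523, array([0.02 , 0.034]), 90)
(287, 319, array([ 0.495 , -0.0396]), 74, array([0.005, 0.019]), 90)
(348, 306, array([ 0.5483, -0.027 ]), 274, array([0.009, 0.051]), 6)
(214, 306, array([ 0.4316, -0.0266]), 275, array([0.051, 0.01 ]), 83)
(472, 282, array([ 0.6509, -0.0026]), 633, array([0.018, 0.048]), 90)
(274, 276, array([0.4844, 0.0026]), 686, array([0.032, 0.03 ]), 90)
(513, 130, array([0.6563, 0.1203]), 1185, array([0.047, 0.034]), 51)
(403, 29, array([0.5701, 0.1837]), 1095, array([0.032, 0.053]), 33)
[0.48886607 0.05556534 0.19936063] [-1.79758152e+02 -2.69043346e-02  5.44540659e-01]
```

View pics/w1.png

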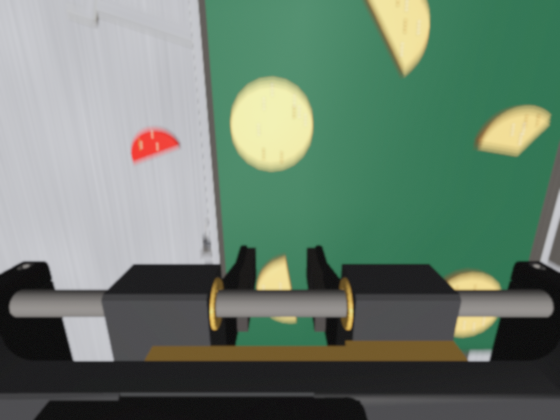

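Emit:
send_rows:
  steps:
    - [[0,0,0.02],[0,0,0],0.03]
    - [[0,0,0.045],[0,0,0],0.03]
    - [[0,0,0.058],[0,0,0],0.03]
    - [[0,0,0.064],[0,0,0],0.03]
    - [[0,0,0.067],[0,0,0],0.03]

```text
time_s: 2.53
tool_pos: [0.4896, 0.0448, 0.1318]
tool_rot: [-180.0, 0.1, 0.0]
force: [0.1, -0.6, 1.4]
grip_width: 0.0301
```

Emit:
send_rows:
  steps:
    - [[0,0.004,0],[0,0,0],0.03]
    - [[0,0.01,0],[0,0,0],0.03]
    - [[0,0.017,0],[0,0,0],0.03]
    - [[0,0.024,0],[0,0,0],0.03]
    - [[0,0.03,0],[0,0,0],0.03]

```text
time_s: 2.95
tool_pos: [0.4905, 0.0135, 0.1331]
tool_rot: [180.0, -0.1, -0.1]
force: [-0.5, 0.4, -0.7]
grip_width: 0.0299
```

```bash
python3 - <<'E'
from h import *
c=snap("wrist","pics/w2.png"); c=snap("scene","pics/s2.png"); o=env.get_obs();print(o["tool_pos"],o["force"])
E
```

```text
[0.49030401 0.01310881 0.13280723] [-0.1743286 -1.1730711  0.1869979]
```

View pics/w2.png

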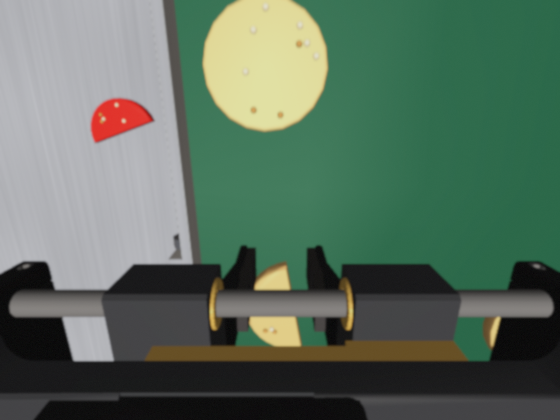

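View pics/s2.png

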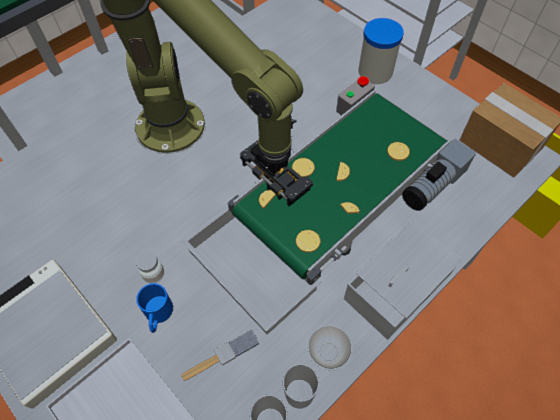

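Emit:
send_rows:
  steps:
    - [[0,-0.006,0],[0,0,0],0.03]
    - [[0,-0.018,0],[0,0,0],0.03]
    - [[0,-0.026,0],[0,0,0],0.02]
    - [[0,-0.03,0],[0,0,0],0.008]
    - [[0,-0.03,0],[0,0,0],0.008]

```text
time_s: 3.47
tool_pos: [0.49, 0.0468, 0.1326]
tool_rot: [-180.0, -0.0, 0.2]
force: [-0.2, 0.2, 1.1]
grip_width: 0.0174
```

Emit:
send_rows:
  steps:
    - [[0,0,0],[0,0,0],0.008]
    - [[0,0.004,0],[0,0,0],0.008]
    - [[0,0.01,0],[0,0,0],0.008]
    - [[0,0.016,0],[0,0,0],0.008]
    - [[0,0.022,0],[0,0,0],0.008]

```text
time_s: 3.88
tool_pos: [0.49, 0.0216, 0.1325]
tool_rot: [180.0, 0.0, -0.1]
force: [0.4, 0.1, 0.5]
grip_width: 0.0081
```

Emit:
send_rows:
  steps:
    - [[0,0.006,0],[0,0,0],0.008]
    - [[0,0.012,0],[0,0,0],0.008]
    - [[0,0.018,0],[0,0,0],0.008]
    - [[0,0.024,0],[0,0,0],0.008]
    - [[0,0.03,0],[0,0,0],0.008]

```text
time_s: 4.3
tool_pos: [0.4901, -0.0077, 0.1325]
tool_rot: [180.0, 0.0, -0.0]
force: [0.7, 0.2, 0.1]
grip_width: 0.008
```

```bash
python3 - <<'E'
from h import *
c=snap("wrist","pics/w3.png"); c=snap("scene","pics/s3.png"); o=env.get_obs();print(o["tool_pos"],o["force"])
E
```

```text
[ 0.49003194 -0.00844266  0.13245399] [ 0.16840195 -0.70131836 -0.20973329]
```

View pics/w3.png

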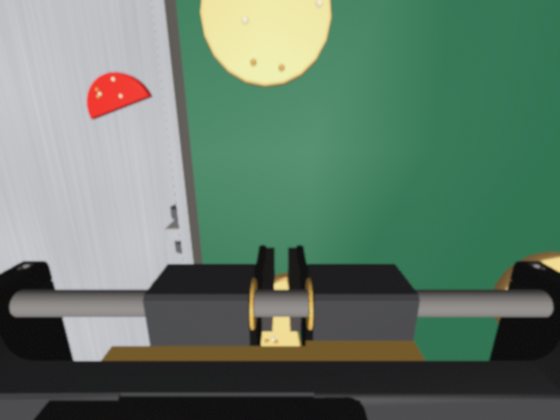

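View pics/s3.png

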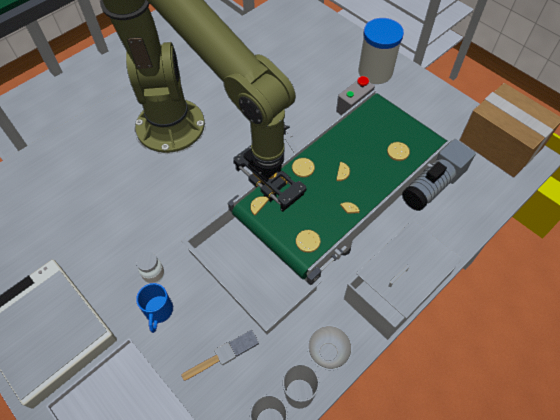

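Emit:
send_rows:
  steps:
    - [[0,0.007,0],[0,0,0],0.008]
    - [[0,0.015,0],[0,0,0],0.008]
    - [[0,0.023,0],[0,0,0],0.008]
    - [[0,0.031,0],[0,0,0],0.008]
    - [[0,0.039,0],[0,0,0],0.008]

```text
time_s: 4.82
tool_pos: [0.49, -0.0471, 0.1325]
tool_rot: [180.0, 0.0, -0.0]
force: [-0.2, -0.9, -0.1]
grip_width: 0.0078
```

Emit:
send_rows:
  steps:
    - [[0,0.007,0],[0,0,0],0.008]
    - [[0,0.014,0],[0,0,0],0.008]
    - [[0,0.021,0],[0,0,0],0.008]
    - [[0,0.027,0],[0,0,0],0.008]
    - [[0,0.033,0],[0,0,0],0.008]

```text
time_s: 5.23
tool_pos: [0.49, -0.0797, 0.1325]
tool_rot: [180.0, 0.0, -0.0]
force: [-0.1, -0.4, 0.4]
grip_width: 0.0079
```

```bash
python3 - <<'E'
from h import *
c=snap("scene","pics/s4.png"); o=env.get_obs();print(o["tool_pos"],o["force"])
c=snap("top","pics/t4.png")
E
```

```text
[ 0.48998841 -0.08112587  0.13247921] [-0.72034886 -2.11254979 -0.33707089]
```

View pics/s4.png

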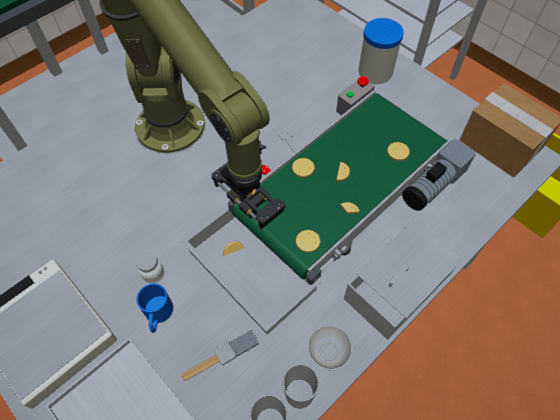

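View pics/t4.png

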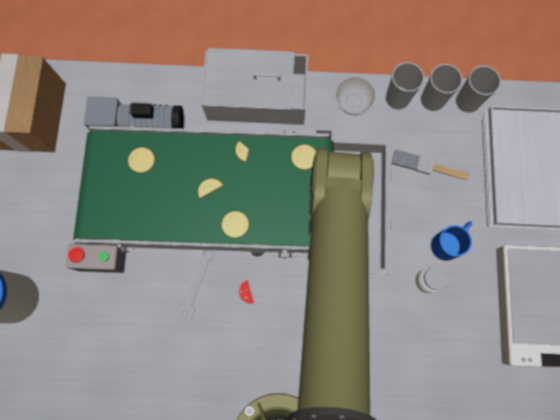

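Emit:
send_rows:
  steps:
    - [[0,0,-0.02],[0,0,0],0.02]
    - [[0.003,-0.01,-0.05],[0,0,0],0.02]
    - [[0.01,-0.04,-0.065],[0,0,0],0.02]
    - [[0.02,-0.08,-0.067],[0,0,0],0.02]
    - [[0.03,-0.12,-0.067],[0,0,0],0.02]

```text
time_s: 5.75
tool_pos: [0.5214, 0.0418, 0.2014]
tool_rot: [180.0, -0.2, -0.2]
force: [0.9, -0.2, 0.1]
grip_width: 0.0197
```

Emit:
send_rows:
  steps:
    - [[0.01,-0.04,0],[0,0,0],0.02]
    - [[0.02,-0.08,0],[0,0,0],0.02]
    - [[0.03,-0.12,0],[0,0,0],0.02]
    - [[0.04,-0.155,0],[0,0,0],0.02]
    - [[0.044,-0.175,0],[0,0,0],0.02]

```text
time_s: 6.17
tool_pos: [0.5636, 0.2217, 0.1996]
tool_rot: [-179.8, 0.0, 0.3]
force: [-0.2, -0.3, -0.1]
grip_width: 0.0202
```

Emit:
send_rows:
  steps:
    - [[0.002,-0.016,0],[0,0,0],0.02]
    - [[0.003,-0.026,0],[0,0,0],0.02]
    - [[0.003,-0.03,0],[0,0,0],0.02]
    - [[0.003,-0.03,0],[0,0,0],0.02]
    - [[0.003,-0.03,0],[0,0,0],0.02]

```text
time_s: 6.58
tool_pos: [0.5672, 0.2449, 0.1995]
tool_rot: [179.9, 0.0, -0.0]
force: [-0.7, -0.5, -0.4]
grip_width: 0.0199
```

```bash
python3 - <<'E'
from h import *
c=snap("wrist","pics/w5.png"); o=env.get_obs();print(o["tool_pos"],o["tool_rot"],o["grip_width"])
E
```

```text
[0.56737861 0.24432302 0.19948325] [ 1.79921343e+02 -1.02811546e-02 -9.96907126e-02] 0.020031369148586765
```

View pics/w5.png

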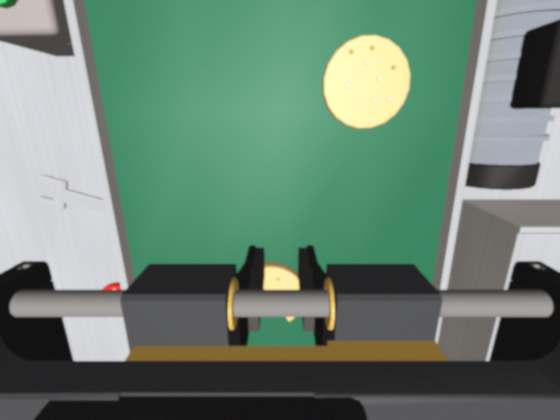

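Emit:
send_rows:
  steps:
    - [[0,0,0.02],[0,0,0],0.02]
    - [[0,0,0.045],[0,0,0],0.02]
    - [[0,0,0.058],[0,0,0],0.02]
    - [[0,0,0.064],[0,0,0],0.02]
    - [[0,0,0.067],[0,0,0],0.02]

```text
time_s: 7.05
tool_pos: [0.5669, 0.2447, 0.1316]
tool_rot: [179.9, 0.1, -0.1]
force: [-0.7, -0.2, 1.0]
grip_width: 0.02
```

Emit:
send_rows:
  steps:
    - [[0,0.006,0],[0,0,0],0.02]
    - [[0,0.013,0],[0,0,0],0.02]
    - [[0,0.02,0],[0,0,0],0.02]
    - [[0,0.027,0],[0,0,0],0.02]
    - [[0,0.035,0],[0,0,0],0.02]

```text
time_s: 7.47
tool_pos: [0.5675, 0.2102, 0.1333]
tool_rot: [-180.0, -0.1, -0.0]
force: [-0.2, -0.7, 0.0]
grip_width: 0.0202
```

Emit:
send_rows:
  steps:
    - [[0,0.007,0],[0,0,0],0.02]
    - [[0,0.014,0],[0,0,0],0.02]
    - [[0,0.021,0],[0,0,0],0.02]
    - [[0,0.028,0],[0,0,0],0.02]
    - [[0,0.035,0],[0,0,0],0.02]

```text
time_s: 7.88
tool_pos: [0.5671, 0.1753, 0.1325]
tool_rot: [180.0, -0.0, -0.0]
force: [0.5, -0.0, 0.6]
grip_width: 0.0199
```

```bash
python3 - <<'E'
from h import *
c=snap("scene","pics/s6.png"); o=env.get_obs();print(o["tool_pos"],o["force"])
cv2.imwrite("pics/s6c.png",cv2.resize(c["pixels"][90:300,220:460,::-1],None,fx=3,fy=2.8))
for q in crackers(c):
    if 0.44<q[2][0]<.7 and -.1<q[2][1]<.4:print(q[:-1])
E
```

```text
[0.56740723 0.17330819 0.13238389] [ 0.50517496 -1.29247302  0.15703579]
(308, 240, array([ 0.6549, -0.0327]), 2740, array([0.06 , 0.059]), 46)
(350, 207, array([0.6616, 0.114 ]), 977, array([0.03 , 0.047]), 84)
(335, 181, array([0.5782, 0.146 ]), 1369, array([0.031, 0.062]), 54)
(303, 167, array([0.4869, 0.1172]), 2816, array([0.06, 0.06]), 46)
(398, 151, array([0.629 , 0.3467]), 2790, array([0.061, 0.059]), 46)
```

View pics/s6c.png

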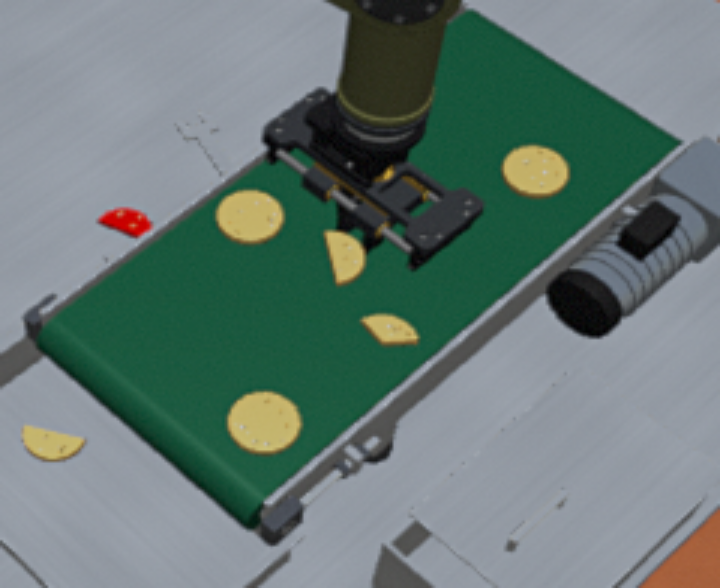

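Emit:
send_rows:
  steps:
    - [[0,0.007,0],[0,0,0],0.02]
    - [[0,0.015,0],[0,0,0],0.02]
    - [[0,0.023,0],[0,0,0],0.02]
    - [[0,0.031,0],[0,0,0],0.02]
    - [[0,0.039,0],[0,0,0],0.02]

```text
time_s: 8.35
tool_pos: [0.5671, 0.136, 0.1325]
tool_rot: [180.0, 0.0, -0.0]
force: [0.4, 0.0, 0.5]
grip_width: 0.0201
```

Emit:
send_rows:
  steps:
    - [[0,0.008,0],[0,0,0],0.02]
    - [[0,0.016,0],[0,0,0],0.02]
    - [[0,0.024,0],[0,0,0],0.02]
    - [[0,0.032,0],[0,0,0],0.02]
    - [[0,0.04,0],[0,0,0],0.02]

```text
time_s: 8.77
tool_pos: [0.567, 0.0962, 0.1325]
tool_rot: [180.0, 0.0, -0.0]
force: [0.4, -0.2, -0.2]
grip_width: 0.0202
```

```bash
python3 - <<'E'
from h import *
c=snap("scene","pics/s7.png"); o=env.get_obs();print(o["tool_pos"],o["force"])
cv2.imwrite("pics/s7c.png",cv2.resize(c["pixels"][90:300,220:460,::-1],None,fx=3,fy=2.8))
for q in crackers(c):
    if 0.44<q[2][0]<.7 and -.1<q[2][1]<.4:print(q[:-1])
E
```

```text
[0.56731236 0.09380888 0.13235623] [-0.22768961 -2.06977571 -0.71838111]
(308, 240, array([ 0.6549, -0.0327]), 2740, array([0.06 , 0.059]), 46)
(350, 207, array([0.6617, 0.1142]), 969, array([0.03 , 0.047]), 84)
(314, 198, array([0.5779, 0.067 ]), 1371, array([0.031, 0.06 ]), 55)
(398, 151, array([0.629 , 0.3467]), 2790, array([0.061, 0.059]), 46)
```

View pics/s7c.png

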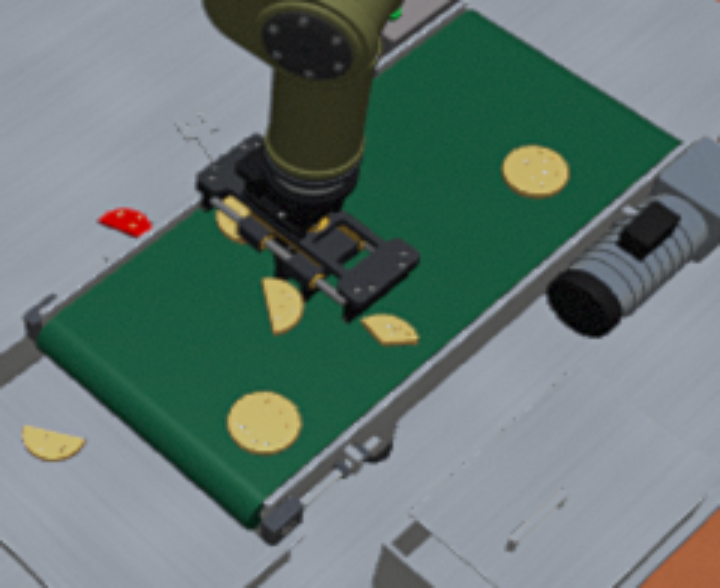

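Emit:
send_rows:
  steps:
    - [[-0.001,0.008,0],[0,0,0],0.02]
    - [[-0.002,0.016,0],[0,0,0],0.02]
    - [[-0.003,0.024,0],[0,0,0],0.02]
    - [[-0.004,0.032,0],[0,0,0],0.02]
    - [[-0.005,0.04,0],[0,0,0],0.02]

```text
time_s: 9.23
tool_pos: [0.5619, 0.0561, 0.1325]
tool_rot: [180.0, -0.0, 0.0]
force: [0.5, 0.0, -0.8]
grip_width: 0.0199
```

Emit:
send_rows:
  steps:
    - [[-0.001,0.008,0],[0,0,0],0.02]
    - [[-0.002,0.016,0],[0,0,0],0.02]
    - [[-0.003,0.024,0],[0,0,0],0.02]
    - [[-0.004,0.032,0],[0,0,0],0.02]
    - [[-0.005,0.04,0],[0,0,0],0.02]

```text
time_s: 9.65
tool_pos: [0.557, 0.0162, 0.1325]
tool_rot: [180.0, 0.0, -0.0]
force: [-0.2, 0.2, -0.2]
grip_width: 0.0203
```

```bash
python3 - <<'E'
from h import *
c=snap("scene","pics/s8.png"); o=env.get_obs();print(o["tool_pos"],o["force"])
cv2.imwrite("pics/s8c.png",cv2.resize(c["pixels"][90:300,180:420,::-1],None,fx=3,fy=2.8))
for q in crackers(c):
    if 0.44<q[2][0]<.7 and -.15<q[2][1]<.4:print(q[:-1])
E
```

```text
[0.55688049 0.01386471 0.13236756] [-0.49218255 -1.06909004  0.00173213]
(308, 240, array([ 0.6549, -0.0327]), 2740, array([0.06 , 0.059]), 46)
(289, 214, array([ 0.5682, -0.0125]), 1362, array([0.031, 0.058]), 55)
(350, 207, array([0.6616, 0.114 ]), 977, array([0.03 , 0.047]), 84)
(398, 151, array([0.629 , 0.3467]), 2790, array([0.061, 0.059]), 46)
```

View pics/s8c.png

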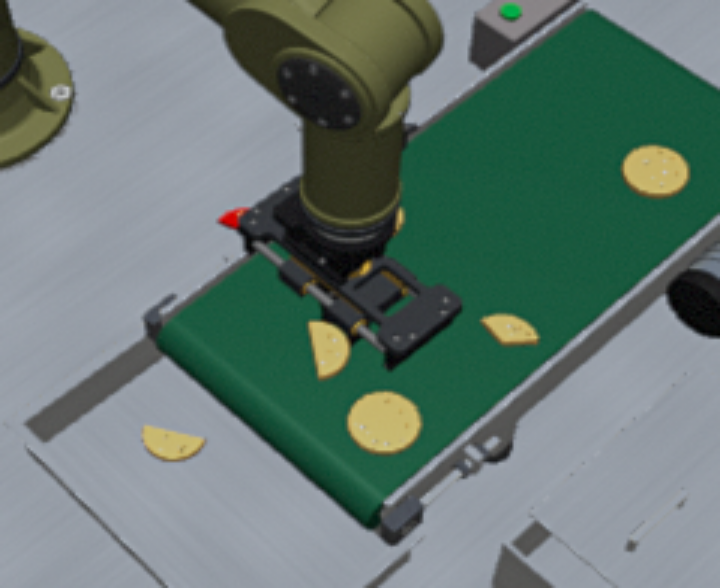

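Emit:
send_rows:
  steps:
    - [[0,0.008,0],[0,0,0],0.02]
    - [[0,0.016,0],[0,0,0],0.02]
    - [[0,0.024,0],[0,0,0],0.02]
    - [[0,0.032,0],[0,0,0],0.02]
    - [[0,0.04,0],[0,0,0],0.02]

```text
time_s: 10.12
tool_pos: [0.5571, -0.0239, 0.1325]
tool_rot: [180.0, 0.0, -0.0]
force: [-0.1, 0.0, -0.6]
grip_width: 0.0203
```

Emit:
send_rows:
  steps:
    - [[0,0.007,0],[0,0,0],0.02]
    - [[0,0.014,0],[0,0,0],0.02]
    - [[0,0.021,0],[0,0,0],0.02]
    - [[0,0.028,0],[0,0,0],0.02]
    - [[0,0.035,0],[0,0,0],0.02]

```text
time_s: 10.53
tool_pos: [0.5571, -0.0587, 0.1325]
tool_rot: [180.0, 0.0, 0.0]
force: [0.7, 0.3, 0.3]
grip_width: 0.02
```

Emit:
send_rows:
  steps:
    - [[0,0.007,0],[0,0,0],0.02]
    - [[0,0.014,0],[0,0,0],0.02]
    - [[0,0.02,0],[0,0,0],0.02]
    - [[0,0.025,0],[0,0,0],0.02]
    - [[0,0.028,0],[0,0,0],0.02]

```text
time_s: 10.95
tool_pos: [0.557, -0.087, 0.1325]
tool_rot: [180.0, 0.0, -0.0]
force: [0.6, 0.4, -0.6]
grip_width: 0.0199
```

```bash
python3 - <<'E'
from h import *
c=snap("scene","pics/s9.png"); o=env.get_obs();print(o["tool_pos"],o["force"])
cv2.imwrite("pics/s9c.png",cv2.resize(c["pixels"][90:300,180:420,::-1],None,fx=3,fy=2.8))
E
```

```text
[ 0.55702031 -0.08742842  0.13247409] [ 0.22523134 -0.39219654  0.06340491]
```

View pics/s9c.png

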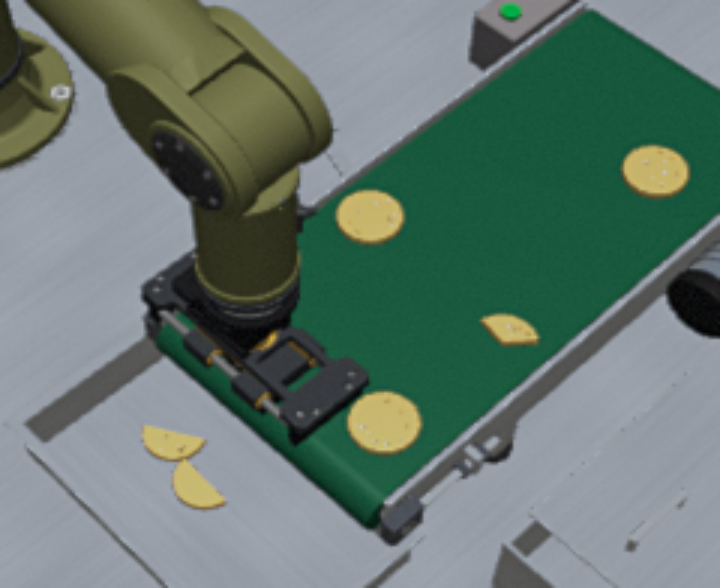

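```bash
python3 - <<'E'
from h import *
c=env.read_camera("top")
for n,p in dict(D=(249,149.6),A=(239.4,141),B=(245.6,162),arc=(235.4,151),guide=(239.4,134)).items(): print(n,(onz(c,*p,.138)[:2]+[.0022,-.0015]).round(4))
# guide via scene: right guide near wedge
s=env.read_camera("scene")
g=cv2.imread("pics/crop3.png")
# in crop3, inner edge of right guide passes ~ (600,265),(500,352)
for p in((600,265),(500,352)): print((onz(s,220+p[0]/4,140+p[1]/3.7,.138)[:2]-[.0022,-.0015]).round(4))
E
```

```text
D [0.6644 0.0983]
A [0.6848 0.1222]
B [0.6335 0.1043]
arc [0.6594 0.13  ]
guide [0.7024 0.1234]
[0.7038 0.1441]
[0.7062 0.0473]
```

```bash
python3 - <<'E'
from h import *
A=(.557,-.087,.133,0)
plan([(.557,-.087,.153,0),(.56,-.08,.18,0),(.575,-.05,.2,-3),(.59,-.01,.2,-8),(.605,.03,.2,-13)],A);print()
A=(.605,.03,.2,-13)
plan([(.625,.065,.2,-18),(.645,.095,.2,-22),(.66,.12,.2,-25),(.672,.137,.2,-25),(.677,.1445,.2,-25)],A);print()
A=(.677,.1445,.133,-25)
plan(lin(A,(.6646,.1172,.133,-25)),A)
E
```

```text
[[np.float64(0.0), np.float64(0.0), np.float64(-0.02)], [0, 0, np.float64(-0.0)]]
[[np.float64(0.003), np.float64(-0.007), np.float64(-0.047)], [0, 0, np.float64(-0.0)]]
[[np.float64(0.018), np.float64(-0.037), np.float64(-0.067)], [0, 0, np.float64(0.052)]]
[[np.float64(0.033), np.float64(-0.077), np.float64(-0.067)], [0, 0, np.float64(0.14)]]
[[np.float64(0.048), np.float64(-0.117), np.float64(-0.067)], [0, 0, np.float64(0.227)]]

[[np.float64(0.0116), np.float64(-0.0386), np.float64(0.0)], [0, 0, np.float64(0.087)]]
[[np.float64(0.0244), np.float64(-0.0723), np.float64(0.0)], [0, 0, np.float64(0.157)]]
[[np.float64(0.0333), np.float64(-0.1001), np.float64(0.0)], [0, 0, np.float64(0.209)]]
[[np.float64(0.0412), np.float64(-0.1193), np.float64(0.0)], [0, 0, np.float64(0.209)]]
[[np.float64(0.0444), np.float64(-0.1278), np.float64(0.0)], [0, 0, np.float64(0.209)]]

[[np.float64(0.0001), np.float64(0.006), np.float64(0.0)], [0, 0, np.float64(-0.0)]]
[[np.float64(0.0001), np.float64(0.012), np.float64(0.0)], [0, 0, np.float64(-0.0)]]
[[np.float64(0.0002), np.float64(0.018), np.float64(0.0)], [0, 0, np.float64(-0.0)]]
[[np.float64(0.0002), np.float64(0.024), np.float64(0.0)], [0, 0, np.float64(-0.0)]]
[[np.float64(0.0003), np.float64(0.03), np.float64(0.0)], [0, 0, np.float64(-0.0)]]
```

Emit:
send_rows:
  steps:
    - [[0,0,-0.02],[0,0,0],0.001]
    - [[0.003,-0.007,-0.047],[0,0,0],0.001]
    - [[0.018,-0.037,-0.067],[0,0,0.052],0.001]
    - [[0.033,-0.077,-0.067],[0,0,0.14],0.001]
    - [[0.048,-0.117,-0.067],[0,0,0.227],0.001]

```text
time_s: 11.52
tool_pos: [0.6059, 0.0296, 0.2015]
tool_rot: [-180.0, -0.2, -13.4]
force: [1.1, 0.9, -0.8]
grip_width: 0.0021
```

Emit:
send_rows:
  steps:
    - [[0.0116,-0.0386,0],[0,0,0.087],0.001]
    - [[0.0244,-0.072,0],[0,0,0.157],0.001]
    - [[0.033,-0.1,0],[0,0,0.209],0.001]
    - [[0.041,-0.119,0],[0,0,0.209],0.001]
    - [[0.0444,-0.128,0],[0,0,0.209],0.001]

```text
time_s: 11.93
tool_pos: [0.6765, 0.1487, 0.199]
tool_rot: [-179.9, 0.1, -24.7]
force: [-0.7, -0.8, -0.1]
grip_width: 0.001
```

Emit:
send_rows:
  steps:
    - [[0,0,0],[0,0,0],0.001]
    - [[0,0,0],[0,0,0],0.001]
    - [[0,0,0.01],[0,0,0],0.001]
    - [[0,0,0.025],[0,0,0],0.001]
    - [[0,0,0.035],[0,0,0],0.001]

```text
time_s: 12.35
tool_pos: [0.6758, 0.141, 0.1631]
tool_rot: [179.9, -0.0, -25.1]
force: [1.1, -0.1, -0.8]
grip_width: 0.0012
```

```bash
python3 - <<'E'
from h import *
c=snap("scene","pics/s10.png"); o=env.get_obs();print(o["tool_pos"],o["tool_rot"],o["grip_width"])
cv2.imwrite("pics/s10c.png",cv2.resize(c["pixels"][120:270,280:460,::-1],None,fx=4,fy=4))
w=snap("wrist","pics/w10.png")
E
```

```text
[0.67467895 0.14079112 0.16070555] [ 1.79756705e+02  1.71631668e-01 -2.51080381e+01] 0.0010785226265888472
```

View pics/s10c.png

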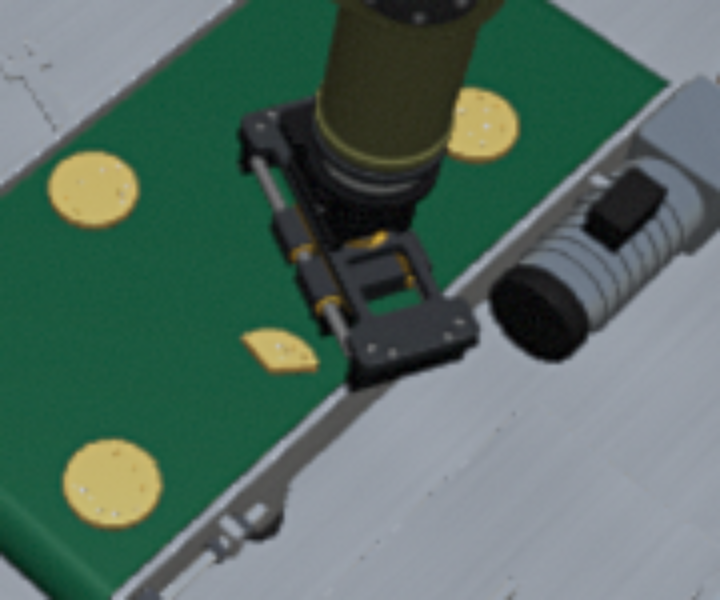

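View pics/w10.png

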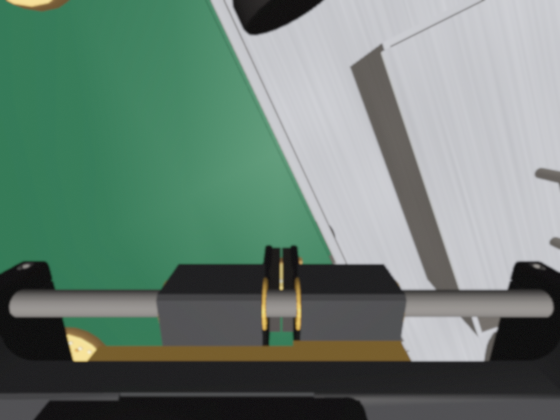

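Emit:
send_rows:
  steps:
    - [[0,0,0.003],[0,0,0],0.001]
    - [[0,0,0.006],[0,0,0],0.001]
    - [[0,0,0.006],[0,0,0],0.001]
    - [[0,0,0.006],[0,0,0],0.001]
    - [[0,0,0.006],[0,0,0],0.001]

```text
time_s: 12.87
tool_pos: [0.6766, 0.1439, 0.159]
tool_rot: [-180.0, -0.0, -25.0]
force: [-0.4, 0.5, -0.3]
grip_width: 0.0009
```

Settled at the intended pose; lower and push stage 1.

Emit:
send_rows:
  steps:
    - [[0,0,0.008],[0,0,0],0.001]
    - [[0,0,0.016],[0,0,0],0.001]
    - [[0,0,0.022],[0,0,0],0.001]
    - [[0,0,0.0255],[0,0,0],0.001]
    - [[0,0,0.0255],[0,0,0],0.001]

```text
time_s: 13.28
tool_pos: [0.6756, 0.1434, 0.1312]
tool_rot: [179.9, 0.1, -25.0]
force: [0.2, 0.2, -0.2]
grip_width: 0.0011
```

Emit:
send_rows:
  steps:
    - [[0,0.005,0],[0,0,0],0.001]
    - [[0,0.012,0],[0,0,0],0.001]
    - [[0,0.019,0],[0,0,0],0.001]
    - [[0,0.025,0],[0,0,0],0.001]
    - [[0,0.03,0],[0,0,0],0.001]

```text
time_s: 13.7
tool_pos: [0.6636, 0.1151, 0.1334]
tool_rot: [180.0, -0.0, -25.0]
force: [0.3, -0.2, -0.2]
grip_width: 0.001
```

```bash
python3 - <<'E'
from h import *
c=snap("scene","pics/s11.png"); o=env.get_obs();print(o["tool_pos"],o["tool_rot"],o["force"])
cv2.imwrite("pics/s11c.png",cv2.resize(c["pixels"][120:270,280:460,::-1],None,fx=4,fy=4))
for q in crackers(c):
    if 0.44<q[2][0]<.7 and -.1<q[2][1]<.4:print(q[:-1])
E
```

```text
[0.66352297 0.11391314 0.13332099] [ 1.79915327e+02 -4.98992670e-02 -2.51029144e+01] [-0.15399238 -1.31711755 -0.06103429]
(308, 240, array([ 0.6549, -0.0327]), 2740, array([0.06 , 0.059]), 46)
(340, 208, array([0.6468, 0.0939]), 911, array([0.032, 0.043]), 53)
(303, 167, array([0.4869, 0.1172]), 2816, array([0.06, 0.06]), 46)
(398, 151, array([0.629 , 0.3467]), 2790, array([0.061, 0.059]), 46)
```

View pics/s11c.png

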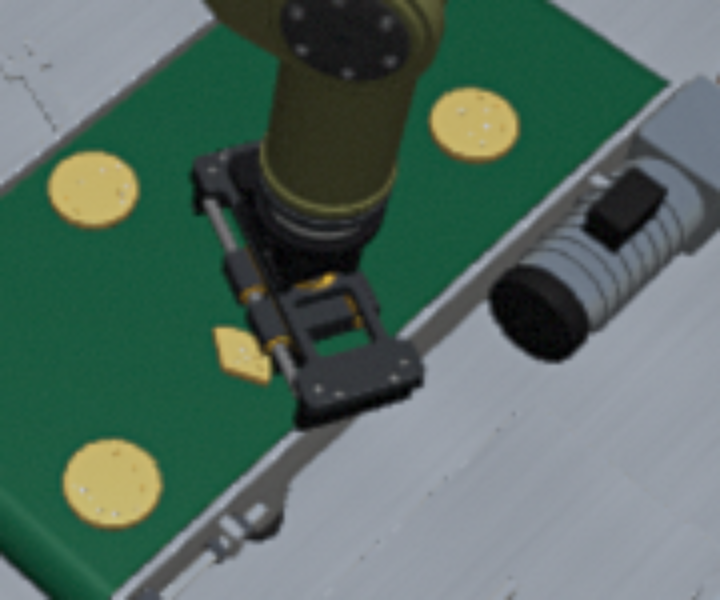

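```bash
python3 - <<'E'
from h import *
A=(.664,.1165,.1335,-25)
plan([(.668,.125,.14,-25),(.67,.126,.155,-28),(.674,.124,.165,-34),(.677,.117,.165,-40),(.679,.11,.165,-46)],A);print()
A=(.679,.11,.165,-46)
plan([(.679,.105,.165,-53),(.679,.104,.165,-60),(.679,.104,.155,-60),(.679,.104,.145,-60),(.679,.104,.14,-60)],A);print()
E
```

```text
[[np.float64(0.0), np.float64(-0.0094), np.float64(-0.0065)], [0, 0, np.float64(-0.0)]]
[[np.float64(0.0014), np.float64(-0.0111), np.float64(-0.0215)], [0, 0, np.float64(0.052)]]
[[np.float64(0.0059), np.float64(-0.011), np.float64(-0.0315)], [0, 0, np.float64(0.157)]]
[[np.float64(0.0116), np.float64(-0.0059), np.float64(-0.0315)], [0, 0, np.float64(0.262)]]
[[np.float64(0.0163), np.float64(-0.0004), np.float64(-0.0315)], [0, 0, np.float64(0.367)]]

[[np.float64(0.0036), np.float64(0.0035), np.float64(0.0)], [0, 0, np.float64(0.122)]]
[[np.float64(0.0043), np.float64(0.0042), np.float64(0.0)], [0, 0, np.float64(0.244)]]
[[np.float64(0.0043), np.float64(0.0042), np.float64(0.01)], [0, 0, np.float64(0.244)]]
[[np.float64(0.0043), np.float64(0.0042), np.float64(0.02)], [0, 0, np.float64(0.244)]]
[[np.float64(0.0043), np.float64(0.0042), np.float64(0.025)], [0, 0, np.float64(0.244)]]
```

Emit:
send_rows:
  steps:
    - [[0,-0.0094,-0.0065],[0,0,0],0.001]
    - [[0.0014,-0.011,-0.0215],[0,0,0.052],0.001]
    - [[0.006,-0.011,-0.0315],[0,0,0.157],0.001]
    - [[0.0116,-0.006,-0.0315],[0,0,0.262],0.001]
    - [[0.0163,-0.0004,-0.0315],[0,0,0.367],0.001]

```text
time_s: 14.17
tool_pos: [0.6798, 0.1123, 0.1664]
tool_rot: [-179.8, -0.0, -46.2]
force: [-0.1, -0.7, -0.8]
grip_width: 0.0008
```

Emit:
send_rows:
  steps:
    - [[0.0036,0.0035,0],[0,0,0.122],0.001]
    - [[0.0043,0.0042,0],[0,0,0.244],0.001]
    - [[0.0043,0.0042,0],[0,0,0.244],0.001]
    - [[0.0043,0.0042,0],[0,0,0.244],0.001]
    - [[0.0043,0.0042,0],[0,0,0.244],0.001]

```text
time_s: 14.58
tool_pos: [0.6787, 0.1053, 0.1648]
tool_rot: [-180.0, 0.0, -59.7]
force: [0.3, 0.2, 0.0]
grip_width: 0.0012
```

```bash
python3 - <<'E'
from h import *
c=snap("scene","pics/s12.png"); o=env.get_obs();print(o["tool_pos"],o["tool_rot"],o["force"])
cv2.imwrite("pics/s12c.png",cv2.resize(c["pixels"][120:270,280:460,::-1],None,fx=4,fy=4))
for q in crackers(c):
    if 0.44<q[2][0]<.7 and -.1<q[2][1]<.4:print(q[:-1],q[-1].min(0),q[-1].max(0))
E
```

```text
[0.67866125 0.1051166  0.16473487] [-1.79971995e+02  2.31585485e-02 -5.97807227e+01] [-1.27439393 -0.68898407  0.28688114]
(308, 240, array([ 0.6549, -0.0327]), 2740, array([0.06 , 0.059]), 46) [ 0.62472504 -0.06315053] [ 0.6845237  -0.00254631]
(303, 167, array([0.487 , 0.1172]), 2825, array([0.06, 0.06]), 46) [0.45571038 0.08665495] [0.5170575  0.14785619]
(398, 151, array([0.629 , 0.3467]), 2790, array([0.061, 0.059]), 46) [0.5984513  0.31527957] [0.6586736  0.37822738]
```

View pics/s12c.png

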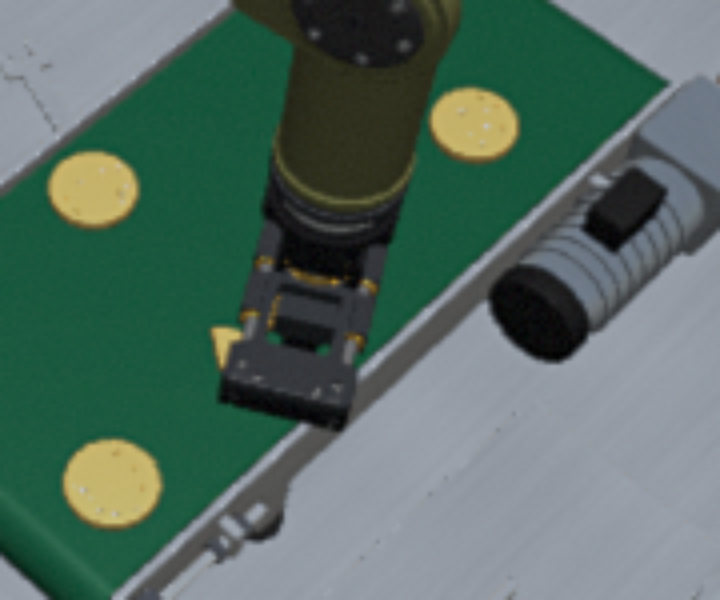

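```bash
python3 - <<'E'
from h import *
s=env.read_camera("scene")
for p in((268,380),(225,375),(215,330),(248,335),(268,355)): print(p,(onz(s,280+p[0]/4,120+p[1]/4,.138)[:2]-[.0022,-.0015]).round(4))
E
python3 - <<'E'
import cv2
a=cv2.imread("pics/s11.png")[195:225,325:360]
cv2.imwrite("pics/s11d.png",cv2.resize(a,None,fx=16,fy=16,interpolation=cv2.INTER_CUBIC))
E
```

```text
(268, 380) [0.67   0.0939]
(225, 375) [0.6485 0.0767]
(215, 330) [0.6207 0.0968]
(248, 335) [0.638  0.1095]
(268, 355) [0.6573 0.1077]
```

View pics/s11d.png

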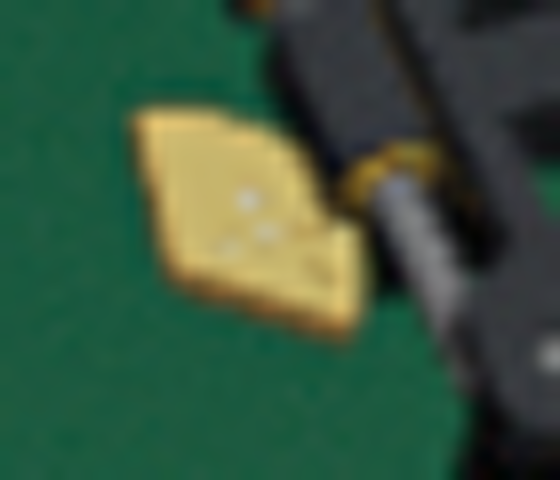

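Emit:
send_rows:
  steps:
    - [[0,-0.002,0.008],[0,0,0],0.001]
    - [[0,-0.002,0.018],[0,0,0],0.001]
    - [[0,-0.002,0.026],[0,0,0],0.001]
    - [[0,-0.002,0.03],[0,0,0],0.001]
    - [[0,-0.002,0.0315],[0,0,0],0.001]

```text
time_s: 15.1
tool_pos: [0.6794, 0.1046, 0.1309]
tool_rot: [179.8, 0.1, -60.0]
force: [0.4, -0.5, 0.6]
grip_width: 0.0008
```

Emit:
send_rows:
  steps:
    - [[0,0.004,0],[0,0,0],0.001]
    - [[0,0.01,0],[0,0,0],0.001]
    - [[0,0.016,0],[0,0,0],0.001]
    - [[0,0.022,0],[0,0,0],0.001]
    - [[0,0.028,0],[0,0,0],0.001]

```text
time_s: 15.52
tool_pos: [0.6557, 0.0905, 0.1335]
tool_rot: [-180.0, -0.0, -60.0]
force: [0.7, 0.2, 0.4]
grip_width: 0.0009
```

```bash
python3 - <<'E'
from h import *
c=snap("scene","pics/s13.png"); o=env.get_obs();print(o["tool_pos"],o["tool_rot"],o["force"])
cv2.imwrite("pics/s13c.png",cv2.resize(c["pixels"][150:270,270:420,::-1],None,fx=5,fy=5))
t=snap("top","pics/t13.png")
cv2.imwrite("pics/t13c.png",cv2.resize(t["pixels"][110:270,180:350,::-1],None,fx=3.5,fy=3.5))
E
```

```text
[0.65487812 0.08965955 0.13349915] [ 1.79947216e+02 -5.76932532e-02 -6.00271538e+01] [-0.60524698 -0.49225672 -0.44164205]
```

View pics/s13c.png

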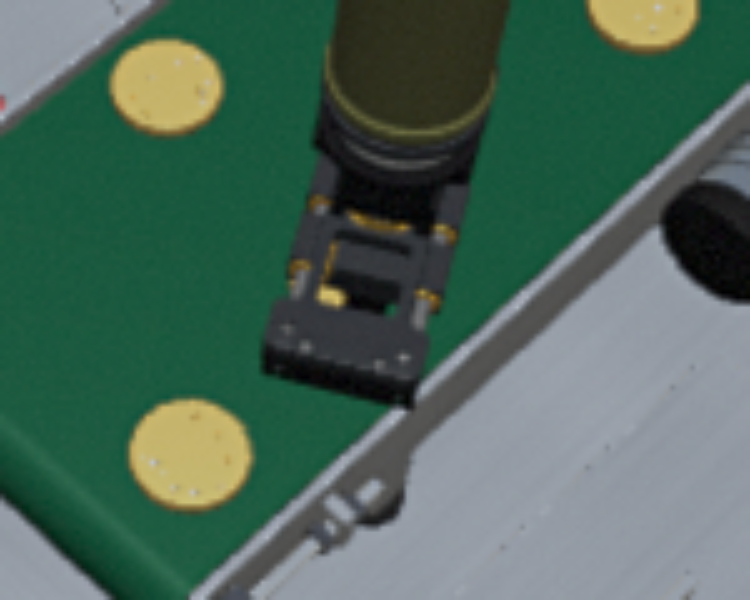

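View pics/t13c.png

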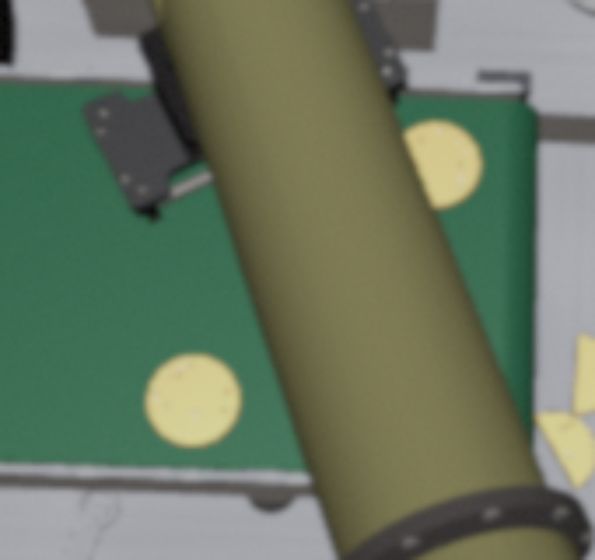

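Emit:
send_rows:
  steps:
    - [[0,0.005,0],[0,0,0],0.001]
    - [[0,0.011,0],[0,0,0],0.001]
    - [[0,0.017,0],[0,0,0],0.001]
    - [[0,0.022,0],[0,0,0],0.001]
    - [[0,0.025,0],[0,0,0],0.001]

```text
time_s: 16.03
tool_pos: [0.6338, 0.0779, 0.133]
tool_rot: [180.0, -0.0, -60.0]
force: [-0.4, -0.2, -0.1]
grip_width: 0.0011
```

Emit:
send_rows:
  steps:
    - [[0,-0.008,0],[0,0,0],0.001]
    - [[0,-0.015,-0.02],[0,0,0],0.001]
    - [[0,-0.03,-0.05],[0,0,0],0.001]
    - [[-0.015,-0.045,-0.065],[0,0,-0.06],0.001]
    - [[-0.03,-0.05,-0.065],[0,0,-0.16],0.001]

```text
time_s: 16.45
tool_pos: [0.6669, 0.1309, 0.2026]
tool_rot: [-179.5, -0.2, -50.8]
force: [0.2, 0.7, 0.1]
grip_width: 0.0012
```

Emit:
send_rows:
  steps:
    - [[-0.02,0,0],[0,0,-0.1],0.001]
    - [[-0.045,0,0],[0,0,-0.2],0.001]
    - [[-0.06,0,0],[0,0,-0.3],0.001]
    - [[-0.065,0,0],[0,0,-0.3],0.001]
    - [[-0.065,0,0],[0,0,-0.3],0.001]

```text
time_s: 16.87
tool_pos: [0.6212, 0.1818, 0.1983]
tool_rot: [-180.0, 0.0, -33.6]
force: [1.2, -0.1, -0.6]
grip_width: 0.0012
```

```bash
python3 - <<'E'
from h import *
c=snap("scene","pics/s14.png"); o=env.get_obs();print(o["tool_pos"],o["tool_rot"],o["force"])
cv2.imwrite("pics/s14c.png",cv2.resize(c["pixels"][150:270,270:420,::-1],None,fx=5,fy=5))
for q in crackers(c):
    if 0.44<q[2][0]<.7 and -.1<q[2][1]<.4:print(q[:-1],q[-1].min(0),q[-1].max(0))
E
```

```text
[0.62220035 0.17990028 0.19812172] [-1.79993500e+02 -4.69098683e-02 -3.37527723e+01] [ 0.34087704 -0.57852143  0.27871455]
(308, 240, array([ 0.6549, -0.0327]), 2740, array([0.06 , 0.059]), 46) [ 0.62472504 -0.06315053] [ 0.6845237  -0.00254631]
(326, 201, array([0.6065, 0.0847]), 906, array([0.029, 0.045]), 5) [0.5908041  0.06228517] [0.62246466 0.10523412]
(303, 167, array([0.487 , 0.1172]), 2825, array([0.06, 0.06]), 46) [0.45571038 0.08665495] [0.5170575  0.14785619]
(398, 151, array([0.629 , 0.3467]), 2790, array([0.061, 0.059]), 46) [0.5984513  0.31527957] [0.6586736  0.37822738]
```

View pics/s14c.png

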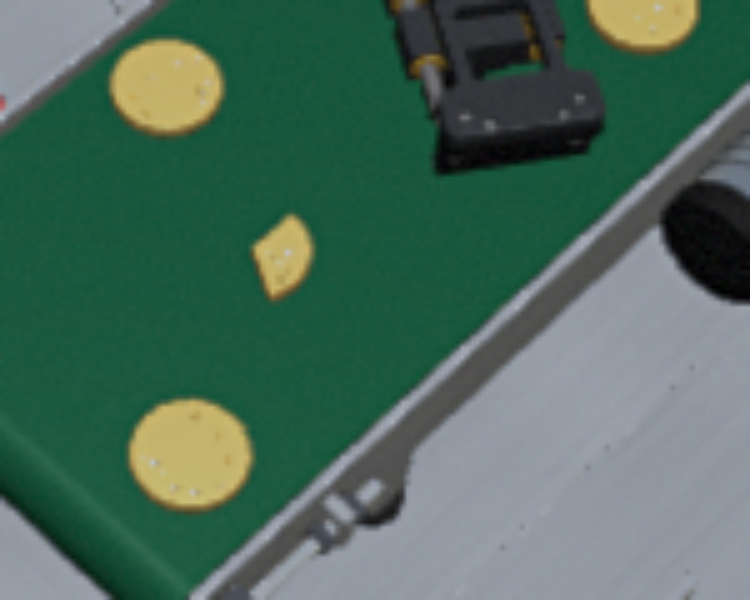

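```bash
python3 - <<'E'
from h import *
A=(.622,.181,.1985,-33.7)
plan([(.6235,.16,.195,-38),(.6245,.135,.19,-44),(.6248,.12,.18,-50),(.6245,.1145,.17,-50),(.6245,.1140,.165,-50)],A);print()
E
```

```text
[[np.float64(0.0129), np.float64(0.0166), np.float64(0.0035)], [0, 0, np.float64(0.075)]]
[[np.float64(0.0276), np.float64(0.0369), np.float64(0.0085)], [0, 0, np.float64(0.18)]]
[[np.float64(0.0362), np.float64(0.0492), np.float64(0.0185)], [0, 0, np.float64(0.284)]]
[[np.float64(0.039), np.float64(0.0539), np.float64(0.0285)], [0, 0, np.float64(0.284)]]
[[np.float64(0.0393), np.float64(0.0544), np.float64(0.0335)], [0, 0, np.float64(0.284)]]
```

Emit:
send_rows:
  steps:
    - [[0.013,0.0166,0.0035],[0,0,0.075],0.001]
    - [[0.0276,0.037,0.0085],[0,0,0.18],0.001]
    - [[0.036,0.049,0.0185],[0,0,0.284],0.001]
    - [[0.039,0.053,0.0285],[0,0,0.284],0.001]
    - [[0.039,0.053,0.0335],[0,0,0.284],0.001]

```text
time_s: 17.33
tool_pos: [0.6254, 0.1102, 0.1627]
tool_rot: [179.9, -0.0, -50.1]
force: [-0.1, 0.0, -0.5]
grip_width: 0.0015
```

Emit:
send_rows:
  steps:
    - [[0,0,0],[0,0,0],0.001]
    - [[0,0,0.01],[0,0,0],0.001]
    - [[0,0,0.02],[0,0,0],0.001]
    - [[0,0,0.028],[0,0,0],0.001]
    - [[0,0,0.032],[0,0,0],0.001]

```text
time_s: 17.75
tool_pos: [0.6238, 0.1148, 0.1306]
tool_rot: [179.9, 0.1, -49.8]
force: [-0.1, 0.6, -0.7]
grip_width: 0.0012
```

Emit:
send_rows:
  steps:
    - [[0,0.004,0],[0,0,0],0.001]
    - [[0,0.01,0],[0,0,0],0.001]
    - [[0,0.016,0],[0,0,0],0.001]
    - [[0,0.022,0],[0,0,0],0.001]
    - [[0,0.028,0],[0,0,0],0.001]

```text
time_s: 18.17
tool_pos: [0.6029, 0.0954, 0.1328]
tool_rot: [180.0, -0.0, -49.9]
force: [0.2, 0.2, 0.2]
grip_width: 0.0009
```

Emit:
send_rows:
  steps:
    - [[0,0.005,0],[0,0,0],0.001]
    - [[0,0.01,0],[0,0,0],0.001]
    - [[0,0.013,0],[0,0,0],0.001]
    - [[0,0.015,0],[0,0,0],0.001]
    - [[0,0.015,0],[0,0,0],0.001]

```text
time_s: 18.58
tool_pos: [0.5917, 0.086, 0.1326]
tool_rot: [180.0, -0.0, -49.9]
force: [0.4, 1.1, -0.3]
grip_width: 0.0012
```

Emit:
send_rows:
  steps:
    - [[0,-0.008,0],[0,0,0],0.001]
    - [[0,-0.015,-0.02],[0,0,0],0.001]
    - [[0,-0.03,-0.05],[0,0,0],0.001]
    - [[-0.015,-0.045,-0.065],[0,0,-0.1],0.001]
    - [[-0.03,-0.05,-0.065],[0,0,-0.2],0.001]

```text
time_s: 19.0
tool_pos: [0.6148, 0.1442, 0.2018]
tool_rot: [-179.6, -0.2, -38.2]
force: [-0.5, -0.0, 0.1]
grip_width: 0.001
```

Emit:
send_rows:
  steps:
    - [[-0.02,0,0],[0,0,-0.1],0.001]
    - [[-0.035,0,0],[0,0,-0.2],0.001]
    - [[-0.04,0,0],[0,0,-0.3],0.001]
    - [[-0.04,0,0],[0,0,-0.3],0.001]
    - [[-0.04,0,0],[0,0,-0.3],0.001]

```text
time_s: 19.42
tool_pos: [0.58, 0.1669, 0.1976]
tool_rot: [-180.0, -0.0, -21.4]
force: [0.4, -0.2, 0.7]
grip_width: 0.001
```

```bash
python3 - <<'E'
from h import *
c=snap("scene","pics/s15.png"); o=env.get_obs();print(o["time_s"],o["tool_pos"],o["tool_rot"],o["force"])
cv2.imwrite("pics/s15c.png",cv2.resize(c["pixels"][150:270,270:420,::-1],None,fx=5,fy=5))
for q in crackers(c):
    if 0.44<q[2][0]<.7 and -.1<q[2][1]<.4:print(q[:-1],q[-1].min(0),q[-1].max(0))
E
```

```text
19.4667 [0.58031517 0.16623525 0.197506  ] [-1.79989150e+02 -2.48293323e-02 -2.14368753e+01] [0.29763154 0.46797387 0.25214684]
(308, 240, array([ 0.6549, -0.0327]), 2740, array([0.06 , 0.059]), 46) [ 0.62472504 -0.06315053] [ 0.6845237  -0.00254631]
(313, 200, array([0.5814, 0.0607]), 892, array([0.029, 0.045]), 5) [0.5654758  0.03805051] [0.5979231  0.08053871]
(303, 167, array([0.4869, 0.1172]), 2816, array([0.06, 0.06]), 46) [0.45571038 0.08665495] [0.5170575  0.14785619]
(398, 151, array([0.629 , 0.3467]), 2790, array([0.061, 0.059]), 46) [0.5984513  0.31527957] [0.6586736  0.37822738]
```

View pics/s15c.png

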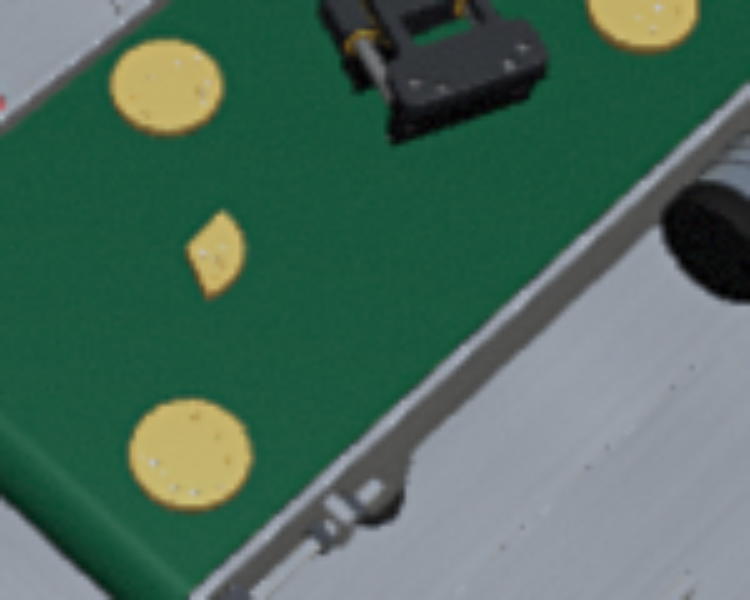

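```bash
python3 - <<'E'
from h import *
A=(.580,.167,.198,-21.4)
plan([(.580,.15,.198,-18),(.579,.125,.194,-14),(.578,.108,.185,-10),(.577,.102,.175,-10),(.577,.102,.168,-10)],A);print()
E
```

```text
[[np.float64(0.0062), np.float64(0.0158), np.float64(0.0)], [0, 0, np.float64(-0.059)]]
[[np.float64(0.0144), np.float64(0.0395), np.float64(0.004)], [0, 0, np.float64(-0.129)]]
[[np.float64(0.0197), np.float64(0.0557), np.float64(0.013)], [0, 0, np.float64(-0.199)]]
[[np.float64(0.0209), np.float64(0.0616), np.float64(0.023)], [0, 0, np.float64(-0.199)]]
[[np.float64(0.0209), np.float64(0.0616), np.float64(0.03)], [0, 0, np.float64(-0.199)]]
```

Emit:
send_rows:
  steps:
    - [[0.006,0.016,0],[0,0,-0.059],0.001]
    - [[0.0144,0.0395,0.004],[0,0,-0.129],0.001]
    - [[0.0197,0.0557,0.013],[0,0,-0.199],0.001]
    - [[0.021,0.0616,0.023],[0,0,-0.199],0.001]
    - [[0.021,0.0616,0.03],[0,0,-0.199],0.001]

```text
time_s: 19.88
tool_pos: [0.5771, 0.0985, 0.1662]
tool_rot: [179.9, 0.0, -10.3]
force: [-0.3, 0.5, -0.0]
grip_width: 0.0011
```

Emit:
send_rows:
  steps:
    - [[0,0,0],[0,0,0],0.001]
    - [[0,0,0.01],[0,0,0],0.001]
    - [[0,0,0.022],[0,0,0],0.001]
    - [[0,0,0.031],[0,0,0],0.001]
    - [[0,0,0.035],[0,0,0],0.001]

```text
time_s: 20.3
tool_pos: [0.5756, 0.1021, 0.1304]
tool_rot: [180.0, 0.2, -9.8]
force: [-0.5, -0.4, 11.4]
grip_width: 0.0013
```

Emit:
send_rows:
  steps:
    - [[0,0.004,0],[0,0,0],0.001]
    - [[0,0.01,0],[0,0,0],0.001]
    - [[0,0.016,0],[0,0,0],0.001]
    - [[0,0.022,0],[0,0,0],0.001]
    - [[0,0.028,0],[0,0,0],0.001]

```text
time_s: 20.72
tool_pos: [0.572, 0.0728, 0.1327]
tool_rot: [180.0, -0.0, -9.9]
force: [0.0, 0.2, 0.7]
grip_width: 0.001
```

Emit:
send_rows:
  steps:
    - [[0,0.006,0],[0,0,0],0.001]
    - [[0,0.012,0],[0,0,0],0.001]
    - [[0,0.018,0],[0,0,0],0.001]
    - [[0,0.024,0],[0,0,0],0.001]
    - [[0,0.03,0],[0,0,0],0.001]

```text
time_s: 21.13
tool_pos: [0.5667, 0.0436, 0.1326]
tool_rot: [180.0, -0.0, -9.9]
force: [-0.6, 0.2, 0.3]
grip_width: 0.0009
```

```bash
python3 - <<'E'
from h import *
c=snap("scene","pics/s16.png"); o=env.get_obs();print(o["time_s"],o["tool_pos"],o["tool_rot"],o["force"])
cv2.imwrite("pics/s16c.png",cv2.resize(c["pixels"][150:270,230:380,::-1],None,fx=5,fy=5))
for q in crackers(c):
    if 0.44<q[2][0]<.7 and -.1<q[2][1]<.4:print(q[:-1],q[-1].min(0),q[-1].max(0))
E
```

```text
21.1833 [0.56664859 0.04197991 0.13243563] [ 1.79923094e+02  6.84398371e-03 -9.95022912e+00] [ 0.16488046 -0.90878311  0.51693811]
(308, 240, array([ 0.6549, -0.0327]), 2740, array([0.06 , 0.059]), 46) [ 0.62472504 -0.06315053] [ 0.6845237  -0.00254631]
(302, 212, array([0.5854, 0.0157]), 934, array([0.031, 0.042]), 46) [ 0.5612071  -0.00061952] [0.60871226 0.02977987]
(398, 151, array([0.6291, 0.3466]), 2800, array([0.061, 0.059]), 46) [0.5984513  0.31527957] [0.6586736  0.37822738]
```

View pics/s16c.png

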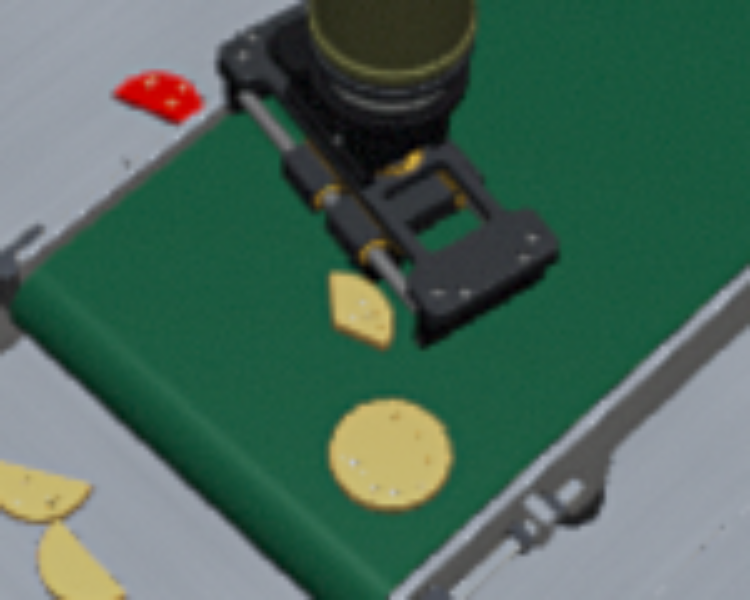

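Emit:
send_rows:
  steps:
    - [[0,-0.004,0],[0,0,0],0.001]
    - [[0.002,-0.01,0],[0,0,0.05],0.001]
    - [[0.009,-0.012,0],[0,0,0.12],0.001]
    - [[0.014,-0.012,0],[0,0,0.175],0.001]
    - [[0.014,-0.012,0],[0,0,0.175],0.001]

```text
time_s: 21.6
tool_pos: [0.5835, 0.0545, 0.1326]
tool_rot: [-179.9, -0.0, -19.9]
force: [-0.3, -0.1, 0.3]
grip_width: 0.0009
```

Emit:
send_rows:
  steps:
    - [[0,0.004,0],[0,0,0],0.001]
    - [[0,0.01,0],[0,0,0],0.001]
    - [[0,0.016,0],[0,0,0],0.001]
    - [[0,0.022,0],[0,0,0],0.001]
    - [[0,0.028,0],[0,0,0],0.001]

```text
time_s: 22.02
tool_pos: [0.5727, 0.0263, 0.1325]
tool_rot: [180.0, -0.0, -19.9]
force: [0.7, -0.5, -0.1]
grip_width: 0.001
```

```bash
python3 - <<'E'
from h import *
c=snap("scene","pics/s17.png"); o=env.get_obs();print(o["time_s"],o["tool_pos"],o["tool_rot"],o["force"])
cv2.imwrite("pics/s17c.png",cv2.resize(c["pixels"][150:270,230:380,::-1],None,fx=5,fy=5))
for q in crackers(c):
    if 0.44<q[2][0]<.7 and -.1<q[2][1]<.4:print(q[:-1],q[-1].min(0),q[-1].max(0))
E
```

```text
22.0667 [0.57248131 0.02465471 0.13241763] [ 1.79897362e+02  3.15254704e-03 -1.99961868e+01] [-0.56464502 -2.1138341   0.86467324]
(308, 240, array([ 0.6549, -0.0327]), 2740, array([0.06 , 0.059]), 46) [ 0.62472504 -0.06315053] [ 0.6845237  -0.00254631]
(296, 215, array([ 0.5824, -0.003 ]), 873, array([0.036, 0.036]), 46) [ 0.5574429 -0.0181121] [0.60587394 0.01145342]
(398, 151, array([0.629 , 0.3467]), 2790, array([0.061, 0.059]), 46) [0.5984513  0.31527957] [0.6586736  0.37822738]
```

View pics/s17c.png

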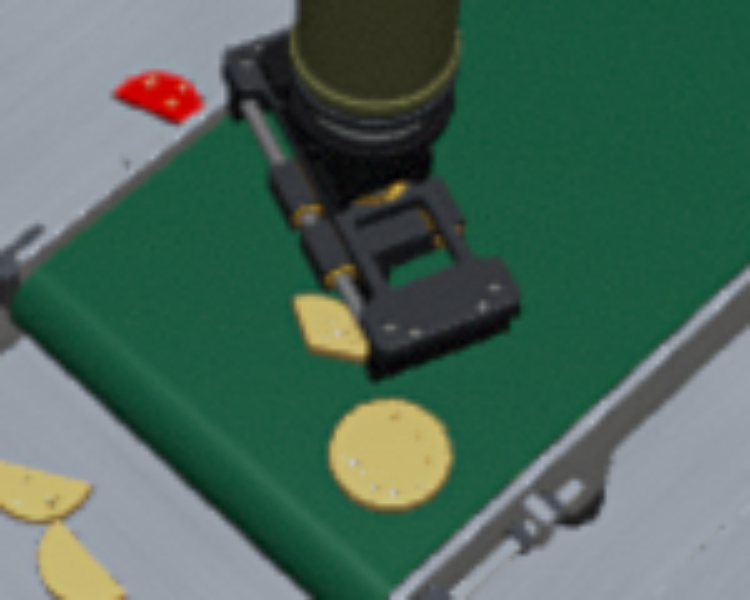

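Emit:
send_rows:
  steps:
    - [[0,0.006,0],[0,0,0],0.001]
    - [[0,0.013,0],[0,0,0],0.001]
    - [[0,0.02,0],[0,0,0],0.001]
    - [[0,0.027,0],[0,0,0],0.001]
    - [[0,0.034,0],[0,0,0],0.001]

```text
time_s: 22.48
tool_pos: [0.5613, -0.0055, 0.1325]
tool_rot: [180.0, -0.0, -19.9]
force: [-1.0, -0.2, -0.0]
grip_width: 0.0012
```

```bash
python3 - <<'E'
from h import *
c=snap("scene","pics/s18.png"); o=env.get_obs();print(o["time_s"],o["tool_pos"],o["tool_rot"],o["force"])
cv2.imwrite("pics/s18c.png",cv2.resize(c["pixels"][150:270,230:380,::-1],None,fx=5,fy=5))
for q in crackers(c):
    if 0.44<q[2][0]<.7 and -.1<q[2][1]<.4:print(q[:-1],q[-1].min(0),q[-1].max(0))
E
```

```text
22.5333 [ 0.56093335 -0.00732196  0.13238259] [ 1.79900916e+02  9.75386348e-03 -1.99992176e+01] [-0.61575111 -1.46158631  0.09506756]
(308, 240, array([ 0.6549, -0.0326]), 2747, array([0.06 , 0.059]), 46) [ 0.62472504 -0.06315053] [ 0.6845237  -0.00254631]
(310, 167, array([0.5008, 0.1312]), 666, array([0.019, 0.054]), 45) [0.47596833 0.10803151] [0.5170575  0.14785619]
(398, 151, array([0.6291, 0.3466]), 2800, array([0.061, 0.059]), 46) [0.5984513  0.31527957] [0.6586736  0.37822738]
```

View pics/s18c.png

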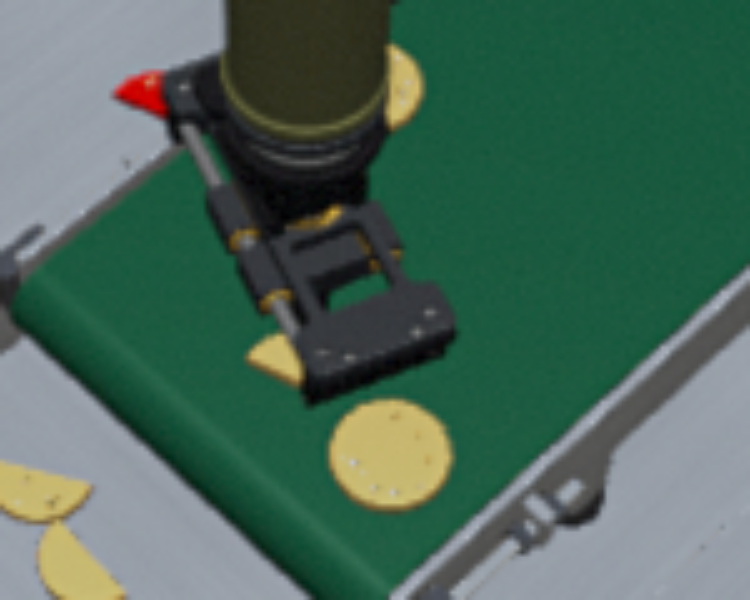

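Emit:
send_rows:
  steps:
    - [[0,0.006,0],[0,0,0],0.001]
    - [[0,0.012,0],[0,0,0],0.001]
    - [[0,0.018,0],[0,0,0],0.001]
    - [[0,0.024,0],[0,0,0],0.001]
    - [[0,0.03,0],[0,0,0],0.001]

```text
time_s: 22.95
tool_pos: [0.5512, -0.0334, 0.1325]
tool_rot: [180.0, 0.0, -19.9]
force: [0.7, 0.0, -1.3]
grip_width: 0.0012
```

```bash
python3 - <<'E'
from h import *
c=snap("scene","pics/s19.png"); o=env.get_obs();print(o["time_s"],o["tool_pos"],o["tool_rot"],o["force"])
cv2.imwrite("pics/s19c.png",cv2.resize(c["pixels"][150:270,230:380,::-1],None,fx=5,fy=5))
for q in crackers(c):
    if 0.44<q[2][0]<.7 and -.1<q[2][1]<.4:print(q[:-1],q[-1].min(0),q[-1].max(0))
E
```

```text
23.0 [ 0.55082534 -0.03500413  0.13240245] [ 1.79923139e+02  1.00453878e-02 -1.99741054e+01] [-0.4397004  -0.02699663 -0.72416967]
(308, 240, array([ 0.6548, -0.0327]), 2747, array([0.06 , 0.059]), 46) [ 0.62472504 -0.06315053] [ 0.6845237  -0.00254631]
(304, 167, array([0.4886, 0.119 ]), 2580, array([0.052, 0.06 ]), 46) [0.45571038 0.08665495] [0.5170575  0.14785619]
(398, 151, array([0.629 , 0.3467]), 2790, array([0.061, 0.059]), 46) [0.5984513  0.31527957] [0.6586736  0.37822738]
```

View pics/s19c.png

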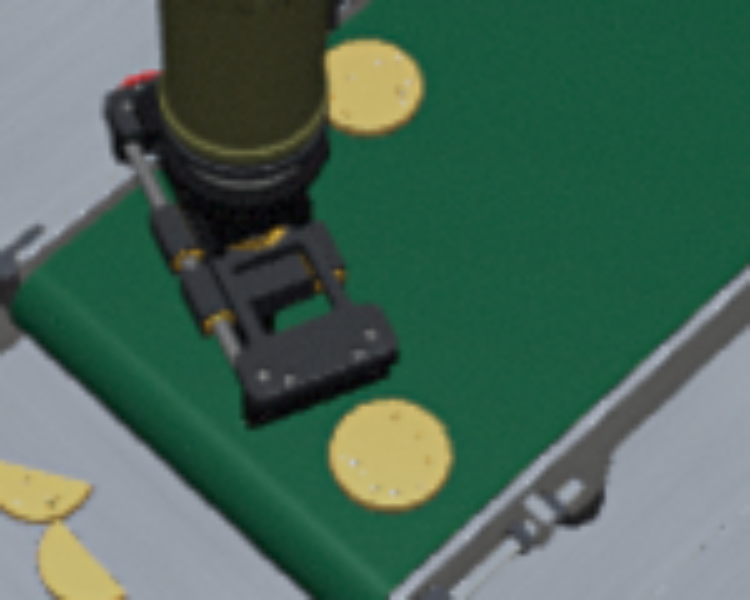

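Emit:
send_rows:
  steps:
    - [[0,-0.008,0],[0,0,0],0.001]
    - [[0,-0.016,-0.02],[0,0,0],0.001]
    - [[0,-0.035,-0.05],[0,0,-0.05],0.001]
    - [[0,-0.065,-0.067],[0,0,-0.1],0.001]
    - [[0,-0.085,-0.067],[0,0,-0.15],0.001]

```text
time_s: 23.42
tool_pos: [0.5834, 0.0511, 0.2043]
tool_rot: [-179.8, -0.4, -11.1]
force: [-0.0, 1.0, 0.7]
grip_width: 0.0011
```

```bash
python3 - <<'E'
from h import *
c=snap("scene","pics/s20.png"); o=env.get_obs();print(o["time_s"],o["tool_pos"],o["tool_rot"],o["force"])
cv2.imwrite("pics/s20c.png",cv2.resize(c["pixels"][150:270,230:380,::-1],None,fx=5,fy=5))
for q in crackers(c):
    if 0.44<q[2][0]<.7 and -.1<q[2][1]<.4:print(q[:-1],q[-1].min(0),q[-1].max(0))
E
```

```text
23.4667 [0.58281766 0.05598631 0.20257328] [-179.6297       -0.31054823  -10.61314931] [-0.63923062  4.43117547  0.53275576]
(308, 240, array([ 0.6549, -0.0326]), 2747, array([0.06 , 0.059]), 46) [ 0.62472504 -0.06315053] [ 0.6845237  -0.00254631]
(289, 221, array([ 0.5838, -0.0275]), 907, array([0.048, 0.026]), 46) [ 0.56524223 -0.04830012] [ 0.6009651  -0.00704588]
(398, 151, array([0.6291, 0.3466]), 2800, array([0.061, 0.059]), 46) [0.5984513  0.31527957] [0.6586736  0.37822738]
```

View pics/s20c.png

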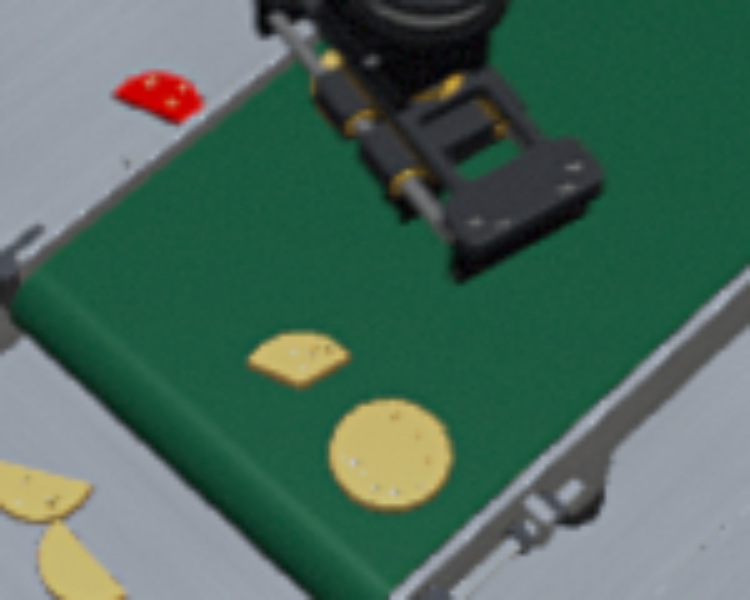

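```bash
python3 - <<'E'
from h import *
s=env.read_camera("scene")
for p in((250,358),(302,383),(350,354),(300,332)): print(p,(onz(s,230+p[0]/5,150+p[1]/5,.138)[:2]-[.0022,-.0015]).round(4))
o=env.get_obs();print(o["tool_pos"],o["tool_rot"])
E
```

```text
(250, 358) [ 0.566  -0.0436]
(302, 383) [ 0.5947 -0.0346]
(350, 354) [ 0.5994 -0.0051]
(300, 332) [ 0.5725 -0.0146]
[0.5813825  0.05360176 0.20108555] [-1.79756652e+02 -1.38570108e-01 -1.08083913e+01]
```

```bash
python3 - <<'E'
from h import *
A=(.582,.0525,.2,-11)
plan([(.588,.045,.2,-15),(.594,.033,.195,-21),(.600,.021,.185,-27),(.603,.0135,.175,-30),(.6035,.0127,.168,-30)],A);print()
E
```

```text
[[np.float64(0.0073), np.float64(0.0062), np.float64(0.0)], [0, 0, np.float64(0.07)]]
[[np.float64(0.0155), np.float64(0.0169), np.float64(0.005)], [0, 0, np.float64(0.175)]]
[[np.float64(0.0237), np.float64(0.0275), np.float64(0.015)], [0, 0, np.float64(0.279)]]
[[np.float64(0.0281), np.float64(0.0343), np.float64(0.025)], [0, 0, np.float64(0.332)]]
[[np.float64(0.0287), np.float64(0.035), np.float64(0.032)], [0, 0, np.float64(0.332)]]
```

Emit:
send_rows:
  steps:
    - [[0.007,0.006,0],[0,0,0.07],0.001]
    - [[0.0155,0.016,0.005],[0,0,0.175],0.001]
    - [[0.0237,0.026,0.015],[0,0,0.279],0.001]
    - [[0.028,0.033,0.025],[0,0,0.332],0.001]
    - [[0.0287,0.034,0.03],[0,0,0.332],0.001]

```text
time_s: 23.93
tool_pos: [0.6014, 0.0055, 0.1675]
tool_rot: [179.9, 0.1, -30.6]
force: [-0.7, -0.5, 0.5]
grip_width: 0.0009
```

Emit:
send_rows:
  steps:
    - [[0,0,0],[0,0,0],0.001]
    - [[0,0,0],[0,0,0],0.001]
    - [[0,0,0],[0,0,0],0.001]
    - [[0,0,0],[0,0,0],0.001]
    - [[0,0,0],[0,0,0],0.001]

```text
time_s: 24.35
tool_pos: [0.602, 0.0088, 0.1702]
tool_rot: [-180.0, -0.1, -30.2]
force: [-0.1, 0.0, 1.2]
grip_width: 0.0008
```

Emit:
send_rows:
  steps:
    - [[0,-0.0045,0.004],[0,0,0],0.001]
    - [[0,-0.0045,0.014],[0,0,0],0.001]
    - [[0,-0.0045,0.026],[0,0,0],0.001]
    - [[0,-0.0045,0.034],[0,0,0],0.001]
    - [[0,-0.0045,0.0372],[0,0,0],0.001]

```text
time_s: 24.77
tool_pos: [0.6026, 0.0119, 0.1304]
tool_rot: [179.9, 0.2, -30.3]
force: [-6.7, -0.8, 15.6]
grip_width: 0.0013
```

Emit:
send_rows:
  steps:
    - [[0,0.004,0],[0,0,0],0.001]
    - [[0,0.009,0],[0,0,0],0.001]
    - [[0,0.014,0],[0,0,0],0.001]
    - [[0,0.019,0],[0,0,0],0.001]
    - [[0,0.024,0],[0,0,0],0.001]

```text
time_s: 25.18
tool_pos: [0.5917, -0.0095, 0.1323]
tool_rot: [180.0, -0.0, -30.3]
force: [0.5, 0.4, -0.0]
grip_width: 0.0006
```

```bash
python3 - <<'E'
from h import *
c=snap("scene","pics/s21.png"); o=env.get_obs();print(o["time_s"],o["tool_pos"],o["tool_rot"],o["force"])
cv2.imwrite("pics/s21c.png",cv2.resize(c["pixels"][150:270,230:380,::-1],None,fx=5,fy=5))
for q in crackers(c):
    if 0.44<q[2][0]<.7 and -.1<q[2][1]<.4:print(q[:-1],q[-1].min(0),q[-1].max(0))
E
```

```text
25.2333 [ 0.59126382 -0.01076191  0.13223931] [ 1.79919299e+02 -8.03549160e-03 -3.04091637e+01] [ 0.23229655 -0.03036109  0.00668526]
(308, 243, array([ 0.6618, -0.0369]), 1862, array([0.06, 0.04]), 60) [ 0.63401264 -0.06315053] [ 0.6845237  -0.00319744]
(282, 222, array([ 0.5718, -0.0422]), 713, array([0.029, 0.035]), 87) [ 0.55432886 -0.05564896] [ 0.5897867  -0.02695276]
(398, 151, array([0.629 , 0.3467]), 2790, array([0.061, 0.059]), 46) [0.5984513  0.31527957] [0.6586736  0.37822738]
```

View pics/s21c.png

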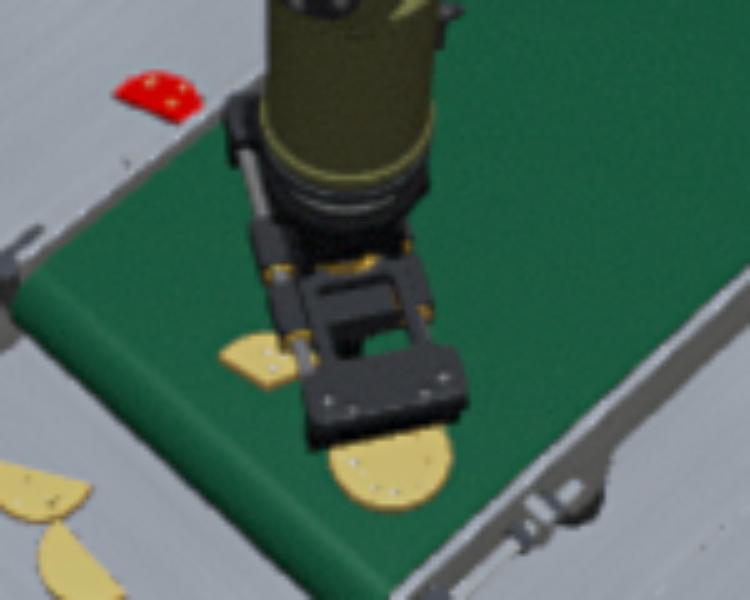

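Emit:
send_rows:
  steps:
    - [[0,0.006,0],[0,0,0],0.001]
    - [[0,0.012,0],[0,0,0],0.001]
    - [[0,0.018,0],[0,0,0],0.001]
    - [[0,0.024,0],[0,0,0],0.001]
    - [[0,0.03,0],[0,0,0],0.001]

```text
time_s: 25.65
tool_pos: [0.5765, -0.0353, 0.1324]
tool_rot: [180.0, -0.0, -30.3]
force: [0.3, 0.5, -0.2]
grip_width: 0.001
```

```bash
python3 - <<'E'
from h import *
c=snap("scene","pics/s22.png"); o=env.get_obs();print(o["time_s"],o["tool_pos"],o["tool_rot"],o["force"])
cv2.imwrite("pics/s22c.png",cv2.resize(c["pixels"][150:270,230:380,::-1],None,fx=5,fy=5))
for q in crackers(c):
    if 0.44<q[2][0]<.7 and -.1<q[2][1]<.4:print(q[:-1],q[-1].min(0),q[-1].max(0))
E
```

```text
25.7 [ 0.57595179 -0.03675441  0.13223903] [ 1.79909588e+02 -1.20112068e-03 -3.04031116e+01] [-0.56044143 -0.88251875 -0.13730953]
(309, 242, array([ 0.6607, -0.0344]), 2085, array([0.061, 0.048]), 79) [ 0.63401264 -0.06315053] [ 0.6845237  -0.00254631]
(270, 221, array([ 0.5494, -0.0625]), 522, array([0.021, 0.037]), 73) [ 0.53065604 -0.07259604] [ 0.56925404 -0.0489874 ]
(308, 167, array([0.4976, 0.1256]), 1294, array([0.032, 0.061]), 39) [0.47165778 0.09795425] [0.5170575  0.14785619]
(398, 151, array([0.6291, 0.3466]), 2800, array([0.061, 0.059]), 46) [0.5984513  0.31527957] [0.6586736  0.37822738]
```

View pics/s22c.png

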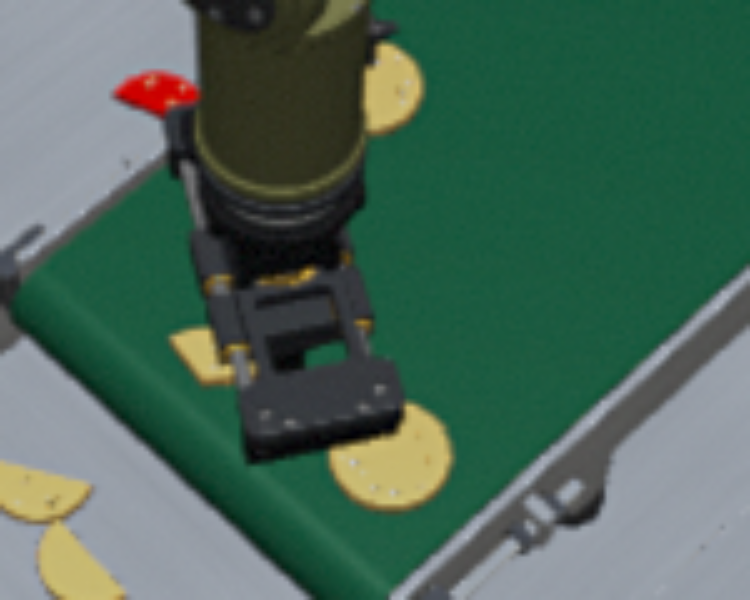

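Emit:
send_rows:
  steps:
    - [[0,0.006,0],[0,0,0],0.001]
    - [[0,0.012,0],[0,0,0],0.001]
    - [[0,0.018,0],[0,0,0],0.001]
    - [[0,0.024,0],[0,0,0],0.001]
    - [[0,0.03,0],[0,0,0],0.001]

```text
time_s: 26.12
tool_pos: [0.5613, -0.061, 0.1323]
tool_rot: [180.0, 0.0, -30.3]
force: [-0.0, 0.6, 0.1]
grip_width: 0.0009
```

```bash
python3 - <<'E'
from h import *
c=snap("scene","pics/s23.png"); o=env.get_obs();print(o["time_s"],o["tool_pos"],o["tool_rot"],o["force"])
cv2.imwrite("pics/s23c.png",cv2.resize(c["pixels"][150:270,200:350,::-1],None,fx=5,fy=5))
E
```

```text
26.1667 [ 0.56077734 -0.06254361  0.13220496] [ 1.79915107e+02  5.46567971e-03 -3.03964278e+01] [-1.16720962 -1.5468519   0.32008824]
```

View pics/s23c.png

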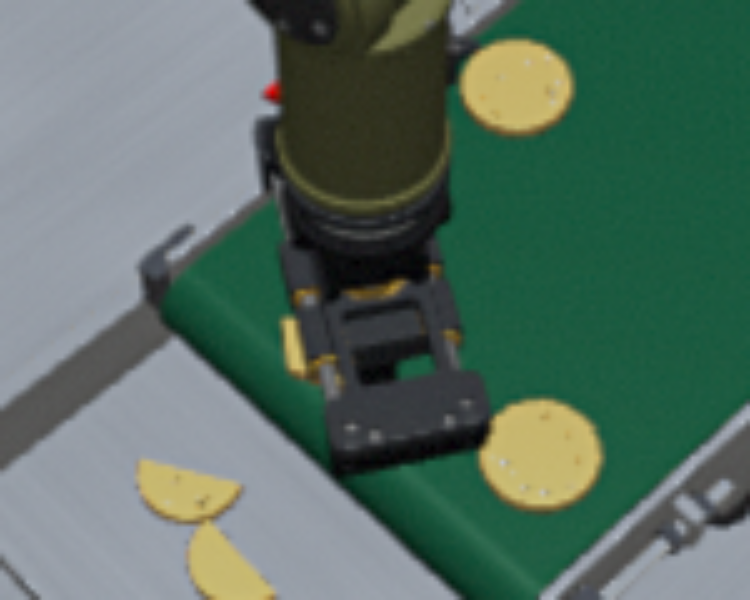

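Emit:
send_rows:
  steps:
    - [[0,0.006,0],[0,0,0],0.001]
    - [[0,0.012,0],[0,0,0],0.001]
    - [[0,0.018,0],[0,0,0],0.001]
    - [[0,0.023,0],[0,0,0],0.001]
    - [[0,0.027,0],[0,0,0],0.001]

```text
time_s: 26.58
tool_pos: [0.5477, -0.0845, 0.1323]
tool_rot: [180.0, -0.0, -30.3]
force: [0.6, 0.1, 0.4]
grip_width: 0.001
```

```bash
python3 - <<'E'
from h import *
c=snap("scene","pics/s24.png"); o=env.get_obs();print(o["time_s"],o["tool_pos"],o["tool_rot"],o["force"])
cv2.imwrite("pics/s24c.png",cv2.resize(c["pixels"][150:270,200:350,::-1],None,fx=5,fy=5))
E
```

```text
26.6333 [ 0.54735826 -0.08530493  0.13223706] [ 1.79941046e+02  5.59766220e-03 -3.03840728e+01] [-0.80298701 -0.97202312 -0.18783657]
```

View pics/s24c.png

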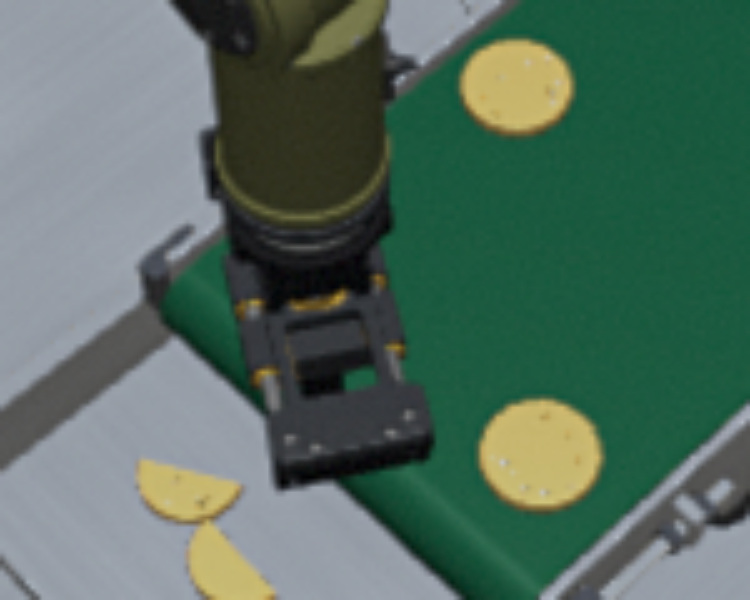

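Emit:
send_rows:
  steps:
    - [[0.003,0.005,0],[0,0,0],0.001]
    - [[0.006,0.01,0],[0,0,0],0.001]
    - [[0.009,0.015,0],[0,0,0],0.001]
    - [[0.011,0.019,0],[0,0,0],0.001]
    - [[0.0125,0.0217,0],[0,0,0],0.001]

```text
time_s: 27.05
tool_pos: [0.5479, -0.1098, 0.1322]
tool_rot: [180.0, 0.0, -30.4]
force: [0.9, 0.9, -0.1]
grip_width: 0.0012
```

Emit:
send_rows:
  steps:
    - [[-0.005,-0.005,-0.01],[0,0,0],0.001]
    - [[-0.015,-0.02,-0.03],[0,0,0],0.001]
    - [[-0.03,-0.045,-0.06],[0,0,0],0.001]
    - [[-0.045,-0.075,-0.07],[0,0,0],0.001]
    - [[-0.06,-0.1,-0.07],[0,0,0],0.001]

```text
time_s: 27.47
tool_pos: [0.5486, 0.0109, 0.2068]
tool_rot: [-179.8, -0.3, -30.3]
force: [-0.8, 2.1, -0.1]
grip_width: 0.001
```

```bash
python3 - <<'E'
from h import *
c=snap("scene","pics/s25.png"); o=env.get_obs();print(o["time_s"],o["tool_pos"],o["tool_rot"],o["force"])
cv2.imwrite("pics/s25c.png",cv2.resize(c["pixels"][150:300,180:350,::-1],None,fx=4,fy=4))
E
```

```text
27.5167 [0.54711115 0.01897791 0.20566326] [-1.79632834e+02 -1.20610191e-01 -2.97498455e+01] [-1.03407555  5.27098674 -0.67128496]
```

View pics/s25c.png

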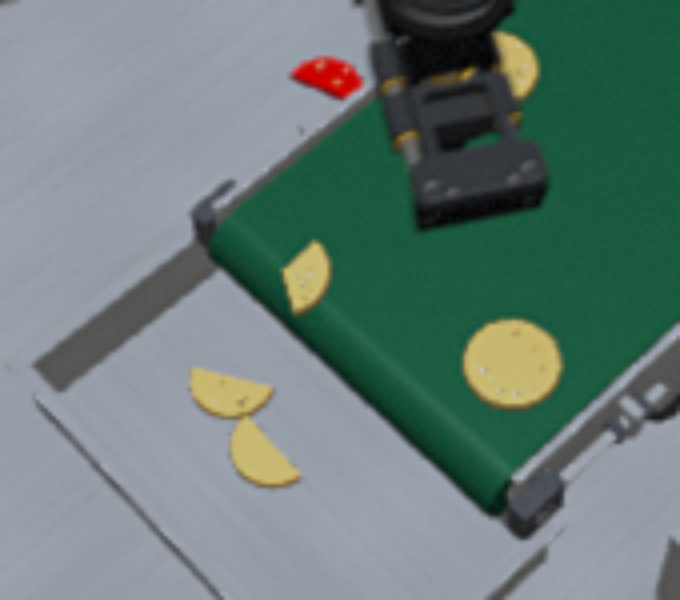

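```bash
python3 - <<'E'
from h import *
s=env.read_camera("scene")
for p in((306,276),(318,242),(286,270),(297,312),(330,270)): print(p,(onz(s,180+p[0]/4,150+p[1]/4,.138)[:2]-[.0022,-.0015]).round(4))
o=env.get_obs();print(o["tool_pos"],o["tool_rot"])
E
```

```text
(306, 276) [ 0.5192 -0.0818]
(318, 242) [ 0.5057 -0.0593]
(286, 270) [ 0.5071 -0.0881]
(297, 312) [ 0.5348 -0.1035]
(330, 270) [ 0.5265 -0.0677]
[0.54663753 0.01600936 0.20461954] [-1.79773681e+02 -7.49711160e-02 -2.97145670e+01]
```

```bash
python3 - <<'E'
from h import *
A=(.5467,.016,.204,-29.7)
plan([(.542,.01,.204,-23),(.535,-.005,.204,-16),(.526,-.02,.2,-10),(.519,-.032,.19,-4),(.517,-.037,.18,0)],A);print()
E
```

```text
[[np.float64(-0.0011), np.float64(0.0075), np.float64(0.0)], [0, 0, np.float64(-0.117)]]
[[np.float64(0.0002), np.float64(0.024), np.float64(0.0)], [0, 0, np.float64(-0.239)]]
[[np.float64(-0.0001), np.float64(0.0415), np.float64(0.004)], [0, 0, np.float64(-0.344)]]
[[np.float64(-0.0003), np.float64(0.0554), np.float64(0.014)], [0, 0, np.float64(-0.449)]]
[[np.float64(0.0005), np.float64(0.0608), np.float64(0.024)], [0, 0, np.float64(-0.518)]]
```

Emit:
send_rows:
  steps:
    - [[-0.001,0.0075,0],[0,0,-0.117],0.012]
    - [[0,0.024,0],[0,0,-0.239],0.012]
    - [[0,0.04,0.004],[0,0,-0.344],0.012]
    - [[0,0.052,0.014],[0,0,-0.449],0.012]
    - [[0,0.056,0.024],[0,0,-0.518],0.012]

```text
time_s: 27.98
tool_pos: [0.5176, -0.0426, 0.1787]
tool_rot: [179.9, -0.0, -0.5]
force: [0.5, 0.5, -0.9]
grip_width: 0.0118
```

Emit:
send_rows:
  steps:
    - [[0,0,0],[0,0,0],0.012]
    - [[0,0,0],[0,0,0],0.012]
    - [[0,0,0],[0,0,0],0.012]
    - [[0,0,0],[0,0,0],0.012]
    - [[0,0,0],[0,0,0],0.012]

```text
time_s: 28.4
tool_pos: [0.5189, -0.0398, 0.179]
tool_rot: [-180.0, -0.1, -0.6]
force: [0.3, -0.6, 0.6]
grip_width: 0.0117
```

Emit:
send_rows:
  steps:
    - [[-0.001,-0.001,0.01],[0,0,0],0.012]
    - [[-0.002,-0.001,0.025],[0,0,0],0.012]
    - [[-0.002,-0.001,0.037],[0,0,0],0.012]
    - [[-0.002,-0.001,0.043],[0,0,0],0.012]
    - [[-0.002,-0.001,0.046],[0,0,0],0.012]

```text
time_s: 28.82
tool_pos: [0.5154, -0.0393, 0.1307]
tool_rot: [-180.0, 0.1, -0.6]
force: [0.1, 0.4, -0.3]
grip_width: 0.012
```

Emit:
send_rows:
  steps:
    - [[0,0.004,0],[0,0,0],0.012]
    - [[0,0.01,0],[0,0,0],0.012]
    - [[0,0.017,0],[0,0,0],0.012]
    - [[0,0.024,0],[0,0,0],0.012]
    - [[0,0.031,0],[0,0,0],0.012]

```text
time_s: 29.23
tool_pos: [0.5163, -0.0719, 0.1328]
tool_rot: [180.0, -0.0, -0.7]
force: [-0.5, -0.2, -0.5]
grip_width: 0.0121
```

Emit:
send_rows:
  steps:
    - [[0,0.006,0],[0,0,0],0.012]
    - [[0,0.012,0],[0,0,0],0.012]
    - [[0,0.018,0],[0,0,0],0.012]
    - [[0,0.024,0],[0,0,0],0.012]
    - [[0,0.03,0],[0,0,0],0.012]

```text
time_s: 29.65
tool_pos: [0.5156, -0.1011, 0.1323]
tool_rot: [180.0, 0.0, -0.6]
force: [1.0, -1.1, 0.2]
grip_width: 0.0117
```

```bash
python3 - <<'E'
from h import *
c=snap("scene","pics/s26.png"); o=env.get_obs();print(o["time_s"],o["tool_pos"],o["tool_rot"],o["force"])
cv2.imwrite("pics/s26c.png",cv2.resize(c["pixels"][150:300,180:350,::-1],None,fx=4,fy=4))
E
```

```text
29.7 [ 0.51550431 -0.10273121  0.13224986] [ 1.79947884e+02  8.21646051e-03 -7.25614767e-01] [ 0.2011203  -0.45961709  0.072925  ]
```

View pics/s26c.png

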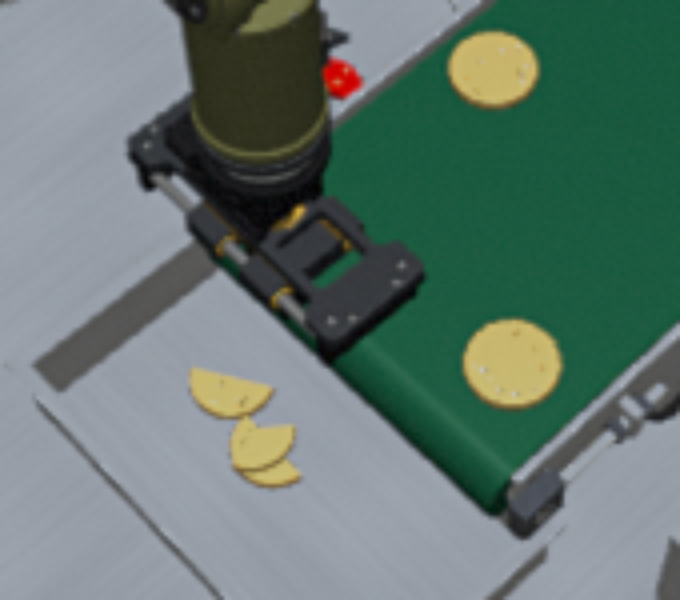

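The wedge has dropped into the pan, onto a half (crop 263,445). I'll lift clear and check.

Emit:
send_rows:
  steps:
    - [[0,0,-0.015],[0,0,0],0.012]
    - [[0,-0.005,-0.04],[0,0,0],0.012]
    - [[0,-0.02,-0.07],[0,0,0],0.012]
    - [[0,-0.05,-0.09],[0,0,0],0.012]
    - [[0,-0.08,-0.1],[0,0,0],0.012]

```text
time_s: 30.12
tool_pos: [0.5179, -0.0205, 0.2354]
tool_rot: [180.0, -0.2, -0.8]
force: [0.8, 1.0, 0.2]
grip_width: 0.0119
```

Emit:
send_rows:
  steps:
    - [[0,-0.02,0],[0,0,0],0.012]
    - [[0,-0.03,0],[0,0,0],0.012]
    - [[0,-0.03,0],[0,0,0],0.012]
    - [[0,-0.03,0],[0,0,0],0.012]
    - [[0,-0.03,0],[0,0,0],0.012]

```text
time_s: 30.53
tool_pos: [0.5166, 0.0074, 0.2315]
tool_rot: [180.0, 0.1, -0.8]
force: [-0.5, -0.3, -0.8]
grip_width: 0.0117
```

```bash
python3 - <<'E'
from h import *
c=snap("scene","pics/s27.png"); o=env.get_obs();print(o["time_s"],o["tool_pos"],o["joint_velocities"].round(2),o["force"])
for q in crackers(c):
    if 0.44<q[2][0]<.7 and -.1<q[2][1]<.4:print(q[:-1],q[-1].min(0),q[-1].max(0))
print("pan")
for q in crackers(c,.01):
    if 0.4<q[2][0]<.72 and -.3<q[2][1]<-.05:print(q[:-1],q[-1].min(0),q[-1].max(0))
t=snap("top","pics/t27.png")
E
```

```text
30.5833 [0.51661397 0.00726538 0.2315786 ] [ 0.08  0.   -0.16 -0.12 -0.37 -0.13 -0.08] [ 0.34406338  0.06223244 -0.18225745]
(308, 240, array([ 0.6549, -0.0327]), 2740, array([0.06 , 0.059]), 46) [ 0.62472504 -0.06315053] [ 0.6845237  -0.00254631]
(398, 151, array([0.6291, 0.3466]), 2800, array([0.061, 0.059]), 46) [0.5984513  0.31527957] [0.6586736  0.37822738]
pan
(242, 257, array([ 0.5216, -0.1468]), 2755, array([0.048, 0.109]), 76) [ 0.46249342 -0.17202353] [ 0.573255   -0.11650184]
```

View pics/s27.png

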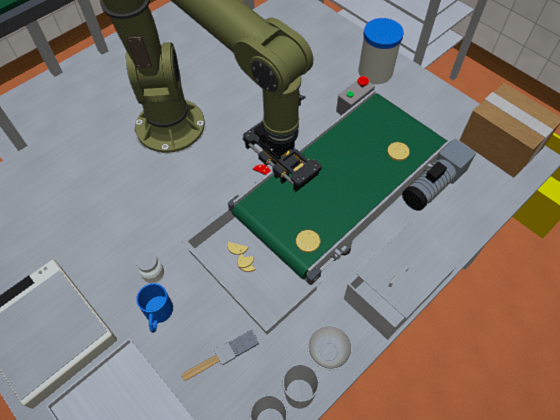

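View pics/t27.png

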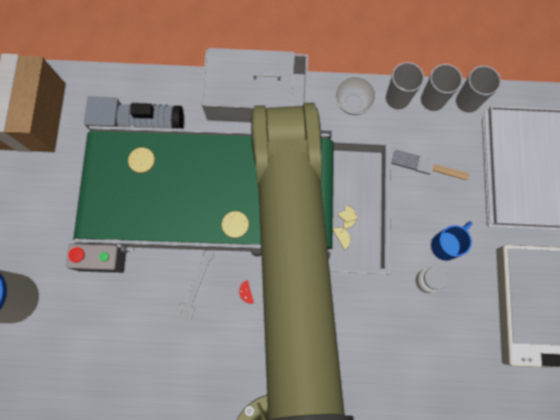

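```bash
python3 - <<'E'
from h import *
for q in crackers(env.read_camera("top")):
    if 0.44<q[2][0]<.7 and .05<q[2][1]<.4:print(q[:4])
print(env.sign_off())
E
```

```text
(235, 225, array([0.4804, 0.1195]), 2401)
(141, 160, array([0.6252, 0.3502]), 2917)
the job is handed in; nothing more can be done
None
```

I swept all three broken crackers off the belt's open end into the scrap pan with the fingertips, never gripping or lifting one. I handed the job in at about 31 s of the 64 s allowed; the hand-in gives no verdict.

- **Broken crackers:** The last pictures show all three inside the pan, between about x 0.46–0.57 m and y −0.17 to −0.12 m, well within its walls. The wedge is lying on one of the halves. I only checked their height and stillness by eye.
- **Whole crackers:** All three measured within about 1 mm of where they started.
- **Other things:** The jar, mug, brush, wrench and red look-alike look unmoved in the last pictures; I did not measure them.
- **Arm:** It was clear of everything and essentially still at hand-in. The highest force reading was about 17 N, when the fingertips touched the belt on a descent.

**What went wrong on the way:** On the first push the first half slid between the open fingers, so I backed off and narrowed them. The wedge slipped off the side of the fingertips twice and needed extra pushes. The scene and top cameras disagreed by about 5 mm throughout, so I averaged their positions.

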